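Turn a hexagonal specimen bar drilled face up and clamp it

TASK

Roll the aluminium hexagonal bar over on the rubber mat, one flat at a time and without picking it up, until the face with the row of three drilled holes is on top. Then lift the bar, lay it drilled face up along the two saddles of the end clamp, between the steel stop and the retracted plunger, and let go of it. Last, turn the clamp's ball knob clockwise as far as it goes, so that the plunger holds the bar against the stop; let go and leave the glassware, the dish and the timer where they stand.

Things in the scene. Friction and masses are not known exactly. Their poses are not given: they have to be found in the camera images.
- bar_center (a point): Centre of the loose plain aluminium hexagonal bar: 120 mm long, 36 mm across flats, each flat 20.8 mm wide, 41.6 mm across corners, about 0.36 kg. Lying on a flat, its centre is 18 mm above its support. x runs along the bar; z points out of the drilled face (a row of three 11 mm holes 36 mm apart), so that face is on top when z points straight up.
- bar: The same bar, origin at its centre, axes as bar_center. At the start it lies on a flat on the mat, in any direction, the drilled face looking downward to one side, 120 degrees from the top. Rolled over one flat it turns 60 degrees about its lower edge and shifts 20.8 mm sideways.
- mat: Fixed grey rubber mat 270 x 270 x 3 mm on the worktop; origin at the centre of its underside, its top 3 mm above. It grips well, so the bar rolls on it rather than slides.
- cradle (a point): Where the bar's centre lies when clamped, 52 mm above the worktop. z up; y along the cradle, from the plunger (-y) to the stop (+y). Two steel saddles, 20 mm long, centred at y = +-44 mm, floors 18 mm below this point, have cheeks leaning outward 30 degrees from vertical, 14 mm high, so the bar's lower half nests in. Between them 68 mm are open down to 42 mm below this point.
- clamp: The fixed end clamp, origin on the worktop under the cradle point, axes as cradle. Grey base plate 116 x 300 x 10 mm, y -205 to +95 mm. White drive head: x -47 to +55, y -95 to -175, up to 83 mm high. Steel stop: its face at y = +62 mm, 46 mm wide, top 68 mm high. Plunger: 24 mm disc on the cradle's axis, its tip at y = -78 mm with the knob at 0, at -58 mm with the knob at 1.3.
- knob_ball (a point): Centre of the smooth black ball knob, 38 mm in diameter, on a 14 mm stem. z is its axis, pointing outward through the ball, leaning 40 degrees from vertical toward the clamp's -x side (facing the robot); x and y turn with the knob. 42 mm below the centre along the axis is the drive head's face; a collar of 14 mm radius fills the last 7 mm. It slips unless gripped across its widest part.
- canopy_edge (a point): Middle of the lower front edge of the aluminium canopy over the ball: a level plate 112 x 74 x 5 mm, its underside 216 mm above the worktop and about 116 mm above the ball's centre. The edge is about 4 mm in front of the ball's centre, so the ball cannot be reached from straight above, only along its leaning axis.
- knob (a joint): Turn of the ball knob in rad: 0 = plunger retracted, 1.3 = end of travel; it starts within 0.12 of 0. Grows clockwise as seen looking at the ball from outside along its axis. It needs about 0.1 N m and stays where it is left. The plunger moves 15.4 mm per rad toward the stop and pushes the bar along.
- petri_1: Bystander: closed round dish 91 mm in diameter, 15 mm high; origin under its centre.
- vial_a: Bystander: small white vial 23 x 46 mm high; origin under its centre.
- timer: Bystander: white timer 24 x 66 x 62 mm high; origin under its centre.
- beaker_50: Bystander: small glass beaker 51 x 46 x 58 mm high; origin under its centre.

How it is judged:
By the outcome, as a careful person would: the job done as asked, in the order asked, and still so for the second after the job is handed in, with the robot touching nothing.
It also fails if it takes over 72 s, if anything falls off the work surface, if the arm or the gripper's body presses on something with over 40 N, if the wrist force passes 120 N, or if a joint passes its speed limit or range.

ROBOT

A 7-joint arm with a two-finger parallel gripper is mounted at the origin on a cart in front of the work surface, level with it; the furniture and walls round the work are solid. World frame = base frame: x ahead of the robot, y to its left, z up, the work surface at z = 0. Lengths are in mm, angles in rad, forces in N, time in s.
With the tool pointing down it reaches from about 400 to 900 mm from the base axis. Payload 5.6 kg.
Tool frame: the origin (TCP) lies midway between the tips of the shut fingers; the grasp point (between the pads) lies 19 mm behind it; z points along the fingers, y is the line along which they close (so a half turn about z gives the same grasp; the last joint's range is limited). The gripper opens to 92 mm and grips with 3 to 60 N. Pads are 20 mm wide; open, the fingers measure 128 mm over their backs; the gripper's body (75 mm by 189 mm) begins 69 mm behind the grasp point.
Start: joints at [-1.256, 0.468, -0.012, 1.603, 0.006, 1.071, -0.056], TCP at [227.682, 608.828, 176.992] pointing down, gripper open.
Joint ranges: [-2.53, 2.53], [-0.31, 2.02], [-1.57, 1.55], [0.28, 2.44], [-1.29, 4.43], [0.15, 1.84], [-2.92, 2.92]. Speed limits (rad/s): [2.57, 2.57, 3.14, 3.14, 3.14, 3.14, 3.14].

INTERFACE

Orientations are given as a unit quaternion [w, x, y, z].
In Python, from rig import sensors, cams, r gives the robot as it stands.
- The arm moves only by the shell command python3 -m inch 'ROWS' [OPENING] [FORCE]. ROWS is JSON, one flat list of numbers, 6 for each row, row after row: the shift along the tool's x, y, z in cm, then the turn, a rotation vector about the tool's x, y, z in rad. In form: [x, y, z, rx, ry, rz, x, y, z, rx, ry, rz, ...]. A call has 1 to 5 rows; each row is the pose to reach, as a shift and turn from the pose commanded when the call began, along the tool's axes at that moment; what a row does not reach only later rows make up. A row lasts 1/10 s, in which the tool goes at most 50 mm and 8.59 degrees, less where a joint would pass 70% of its speed; a pose out of reach is approached as far as the arm can. A call with a gripper value outside its range is refused whole. OPENING is the finger opening in cm, from 0 to 9.19, set as the call begins (- or left out, the last holds). The fingers move at their own pace and stop on an object; FORCE is the grip in N (left out, the last holds). Time passes only in rows, so rows that repeat a pose let the fingers close. It gives the time, the measured TCP pose, the force, the opening and the grip force at its end, in the units of the state.
- sensors.read_state(): the state, without advancing time (a new reading comes with each control period).
- cams.capture(name): name is "scene" or "top"; returns a dict with "pixels" (420x560x3 uint8, red, green, blue), "mtx" (3x3 intrinsics, pixels), "distortion" ([k1, k2, p1, p2, k3] as OpenCV has them; the pictures are not rectified), "R" (3x3) and "t" (3): a world point X has camera coordinates R X + t. Camera axes: x right, y down, z forward; pixel columns grow to the right and rows downward; lengths in mm; the calibration is good to about 2 mm. A picture is of the moment at which its call begins. There is no depth.
- r.job_done(): hands the job in; it is judged then, once.
The state is a dict: "time": time; "qpos": joint angles; "qd": joint speeds; "tau": joint torques, N m; "eef_pos": TCP position; "orientation": TCP orientation; "ft_force": force on the tool from outside, world axes, zero at the start; "ft_torque": the same for the moment, N m; "width": finger opening in mm; "grip_force": force on a finger pad.
Only numpy, scipy, OpenCV 4.12 (cv2) and the standard library are available. Lean on these libraries where they do the work, as an engineer would, in place of code of your own. Each camera call takes 0.05 s, during which the arm holds its last target. There are 200 camera calls.

## Working session

There is one attempt and no reset: what is moved stays moved. The work goes in short steps, Python scripts to look and compute and a shell command to move; the robot and the scene stay as the last step left them, time stands still between calls to the robot, and variables do not carry over. Pictures are saved under pics/ and viewed, at most 10 in all, crops included, and the job is handed in when it is done.

```bash
ls; mkdir -p pics; python3 - <<'E'
from rig import sensors,cams,r
import cv2,json
s=sensors.read_state();print(s)
for n in("scene","top"):
    c=cams.capture(n);cv2.imwrite(f"pics/{n}0.png",cv2.resize(c["pixels"][:,:,::-1],(800,600),interpolation=cv2.INTER_CUBIC))
    print(c["mtx"],c["distortion"],c["R"],c["t"])
E
```

```text
pics
{'time': 0.0, 'qpos': array([-1.2559885 ,  0.46835069, -0.01157545,  1.60361551,  0.00602575,
        1.07136622, -0.05630995]), 'qd': array([ 0.00336122,  0.00021415,  0.00198614, -0.00011176, -0.00148044,
       -0.00050321, -0.00023501]), 'tau': array([ 6.27498357e-04, -5.20564234e+01, -1.25261029e-02, -2.43747211e+01,
       -5.68050763e-02,  1.72212627e-02,  1.48899830e-04]), 'eef_pos': array([227.51651821, 608.20674338, 176.06092868]), 'orientation': array([-7.47490432e-05,  1.77993359e-01,  9.84031319e-01, -8.49889972e-04]), 'ft_force': array([-0.18824669,  0.52556174,  0.29865153]), 'ft_torque': array([0.00320296, 0.02546465, 0.00999749]), 'grip_force': 0.0, 'width': 91.87166807935404}
[[468.80147359   0.         280.2900271 ]
 [  0.         468.80147359 207.23189835]
 [  0.           0.           1.        ]] [-0.10704384  0.          0.          0.          0.        ] [[ 0.8905205  -0.45423897 -0.02530195]
 [-0.25346089 -0.44917996 -0.85673505]
 [ 0.37779732  0.76935318 -0.51513578]] [-546.03161589  238.95020449 1064.94265148]
[[408.97790513   0.         280.31035307]
 [  0.         408.97790513 207.60240927]
 [  0.           0.           1.        ]] [-0.09103996  0.          0.          0.          0.        ] [[ 0.02576056 -0.99962861 -0.00889075]
 [-0.99223036 -0.024485   -0.1219811 ]
 [ 0.12171811  0.01196397 -0.9924926 ]] [ -64.44404636  590.78929066 1035.25452315]
```

View pics/scene0.png

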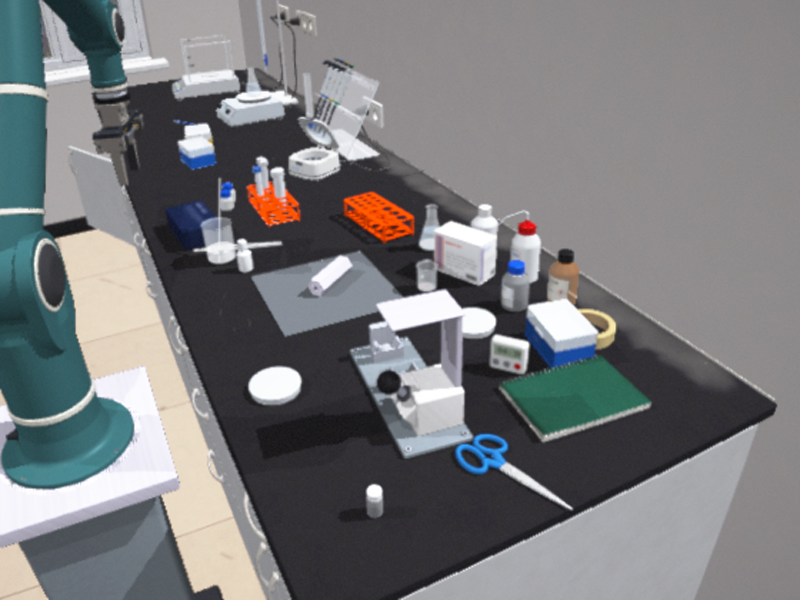

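View pics/top0.png

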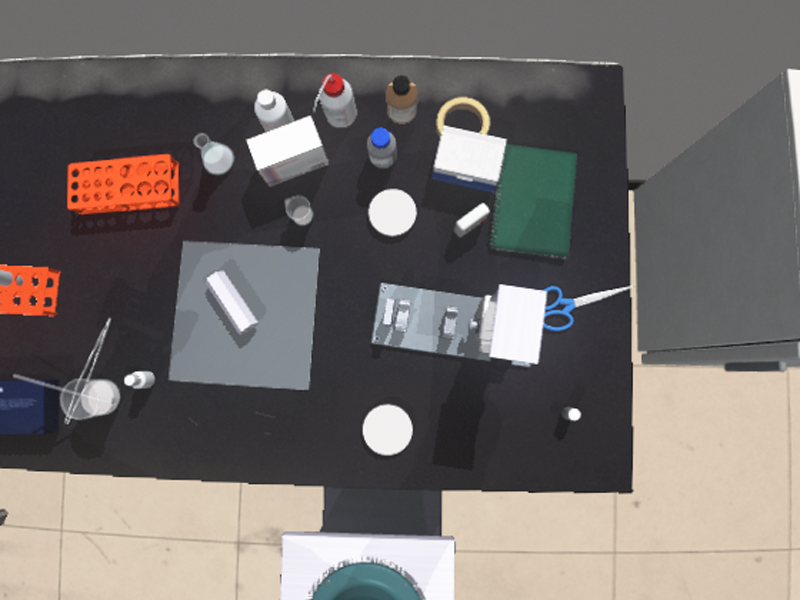

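The scene view shows the bar on the mat, running (312,290)-(348,262), and the black ball at about (388,382). The top view shows the bar from (210,275) to (252,330), the clamp plate x 373–545, the stop at (390,313) and the canopy at (520,325).

```bash
cat > h.py <<'E'
import numpy as np,cv2
from rig import sensors,cams,r
from scipy.spatial.transform import Rotation as Ro
def px2w(c,uv,z):
    n=cv2.undistortPoints(np.array([[uv]],float),c["mtx"],np.array(c["distortion"]))[0,0]
    d=c["R"].T@np.array([n[0],n[1],1]);o=-c["R"].T@c["t"]
    return o+d*(z-o[2])/d[2]
def w2px(c,X):
    return cv2.projectPoints(np.array(X,float).reshape(-1,3),cv2.Rodrigues(c["R"])[0],c["t"],c["mtx"],np.array(c["distortion"]))[0][:,0]
def tri(c1,u1,c2,u2):
    A=[]
    for c,u in((c1,u1),(c2,u2)):
        n=cv2.undistortPoints(np.array([[u]],float),c["mtx"],np.array(c["distortion"]))[0,0]
        P=np.c_[c["R"],c["t"]];A+=[n[0]*P[2]-P[0],n[1]*P[2]-P[1]]
    A=np.array(A);return np.linalg.lstsq(A[:,:3],-A[:,3],rcond=None)[0]
def crop(c,x0,y0,w,h,W,H):
    return cv2.resize(c["pixels"][y0:y0+h,x0:x0+w,::-1],(W,H),interpolation=cv2.INTER_CUBIC)
def tool():
    s=sensors.read_state();q=s["orientation"];return np.array(s["eef_pos"]),Ro.from_quat([q[1],q[2],q[3],q[0]]),s
E
python3 - <<'E'
from h import *
s=cams.capture("scene");t=cams.capture("top")
print(-s["R"].T@s["t"],-t["R"].T@t["t"])
# crops: scene bar 80x60 @5 ; top bar; scene clamp 120x90; top clamp
a=crop(s,200,165,64,48,400,300);b=crop(t,130,175,64,48,400,300)
d=crop(s,240,200,100,120,400,480)
d=crop(s,240,200,100,75,400,300);e=crop(t,255,190,133,75,400,300)
cv2.imwrite("pics/c1.png",np.vstack([np.hstack([a,b]),np.hstack([d,e])]))
E
```

```text
[ 144.48440185 -960.01421255  739.4914104 ] [ 461.84996196  -62.340392   1098.9746298 ]
```

View pics/c1.png

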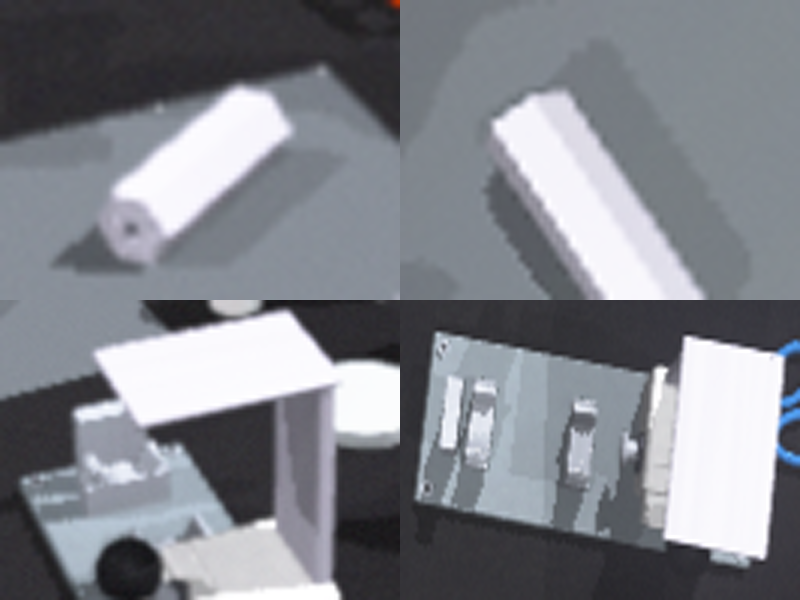

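The crops show the bar's near end face at scene pixel (221,201), with no drilled face visible yet. They also show the plate's stop-end corners at top-view (266.6,198) and (260,241.3), the saddles at (282,220) and (315,225), and the ball at scene (272,267). Next I fit the poses.

```bash
cat >> h.py <<'E'
from scipy.optimize import minimize
def hexv(x,y,yaw,zc=21):
    a=np.deg2rad(np.arange(6)*60);P=[]
    for L in(-60,60):
        for k in a: P.append([L,20.8*np.cos(k),20.8*np.sin(k)])
    return np.array(P)@Ro.from_euler('z',yaw).as_matrix().T+[x,y,zc]
def fitbar(cs,g,zc=21,rad=75):
    M=[]
    for c in cs:
        im=c["pixels"].astype(float);m=(im.min(2)>140).astype(np.uint8)*255
        roi=np.zeros_like(m);p=w2px(c,[g[0],g[1],zc])[0]
        cv2.circle(roi,tuple(int(v) for v in p),int(rad*np.linalg.norm(w2px(c,[g[0],g[1]+1,zc])[0]-p)+8),255,-1)
        M.append(cv2.GaussianBlur(cv2.resize(m&roi,None,fx=2,fy=2),(5,5),0)/255.)
    def cost(v):
        s=0
        for c,m in zip(cs,M):
            h=cv2.convexHull((w2px(c,hexv(v[0],v[1],v[2],zc))*2*16+8).astype(np.int32))
            k=np.zeros(m.shape,np.uint8);cv2.fillConvexPoly(k,h,255,shift=4)
            k=cv2.GaussianBlur(k,(5,5),0)/255.;s+=np.abs(k-m).sum()/k.sum()
        return s
    best=None
    for y0 in(g[2]-.1,g[2],g[2]+.1):
        f=minimize(cost,[g[0],g[1],y0],method="Nelder-Mead",options=dict(initial_simplex=np.array([[g[0],g[1],y0]]*4)+np.r_[np.zeros((1,3)),np.diag([8,8,.15])]))
        if best is None or f.fun<best.fun:best=f
    return best.x,best.fun
E
python3 - <<'E'
from h import *
np.set_printoptions(precision=2,suppress=True)
s=cams.capture("scene");t=cams.capture("top")
a=px2w(t,(147,192.5),39);b=px2w(t,(176.4,231),39)
g=(a+b)/2;print(a,b)
yaw=np.arctan2(*(b-a)[[1,0]])
print(fitbar([t],[g[0],g[1],yaw]),fitbar([s],[g[0],g[1],yaw]),fitbar([s,t],[g[0],g[1],yaw]))
# clamp
A=px2w(t,(266.6,198),10);B=px2w(t,(260,241.3),10);C=px2w(t,(342.1,252),10)
print("plate",A,B,C,np.linalg.norm(A-B))
print("mat",[px2w(t,(u*.7,v*.7),3)[:2] for u,v in((183,241),(320,248),(309,389),(169,380))])
for z in(98,100,102):print("ball",px2w(s,(272,267.3),z))
for p in((665,552),(768,560),(785,352),(684,337)):print("can",px2w(t,(255+(p[0]-400)/3.0075,190+(p[1]-300)/4),221))
for p in((482,425),(580,442)):print("saddle",px2w(t,(255+(p[0]-400)/3.0075,190+(p[1]-300)/4),45))
E
```

```text
[623.53 305.69  39.  ] [523.51 220.53  39.  ]
(array([578.56, 268.86,  -2.49]), np.float64(0.060409306809662604)) (array([577.9 , 276.92,  -2.52]), np.float64(0.08409611112990335)) (array([577.92, 269.42,  -2.51]), np.float64(0.3104065035991963))
plate [620.52 -11.65  10.  ] [503.81   2.46  10.  ] [ 480.84 -216.11   10.  ] 117.56154024529285
mat [array([694.75, 376.75]), array([686.22, 107.42]), array([418.45, 116.88]), array([426.2 , 385.27])]
ball [ 482.85 -220.88   98.  ]
ball [ 481.79 -223.18  100.  ]
ball [ 480.74 -225.49  102.  ]
can [ 475.08 -188.51  221.  ]
can [ 472.41 -262.19  221.  ]
can [ 585.11 -274.69  221.  ]
can [ 591.49 -201.3   221.  ]
saddle [555.68 -55.61  45.  ]
saddle [ 546.75 -140.02   45.  ]
```

The bar is at about (578,270) with yaw 0.645, the cradle at (552,-98.5) with clamp yaw -0.105 and the ball at about (481,-224,100). All of these agree with the given sizes. Next, the approach.

```bash
cat >> h.py <<'E'
def down(yang):  # tool z down, tool y at world angle yang
    y=np.array([np.cos(yang),np.sin(yang),0]);z=np.array([0,0,-1.]);return Ro.from_matrix(np.c_[np.cross(y,z),y,z])
def go(P,R):
    p,T,s=tool();d=T.inv().apply(np.array(P)-p)/10;v=(T.inv()*R).as_rotvec()
    print("t%.1f"%s["time"],"pos",p.round(1),"shift",d.round(2),"rot",v.round(3),"w",round(s["width"],1),"F",np.round(s["ft_force"],1))
E
python3 -c "
from h import *
go([578,270,200],down(2.216))"
```

```text
t0.3 pos [227.6 608.7 176.7] shift [-44.68 -19.45  -2.32] rot [-1.000e-03 -0.000e+00 -1.003e+00] w 92.4 F [ 0.6  0.2 -1.1]
```

```bash
python3 -m inch '[0,0,-5,0,0,0, 0,0,-10,0,0,0, -5,-2.2,-10,0,0,-0.1, -10,-4.4,-10,0,0,-0.25, -14,-6.1,-10,0,0,-0.4]' 9.1 20
python3 -m inch '[-4.5,-1.9,0,0,0,-0.12, -9,-3.8,0,0,0,-0.24, -13.5,-5.7,0,0,0,-0.36, -18,-7.6,0,0,0,-0.48, -18,-7.6,0,0,0,-0.6]'
python3 -c "
from h import *
go([578,270,120],down(2.216))"
```

```text
time: 0.8
eef_pos: [334.8, 505.0, 277.4]
orientation: [0.0, -0.021, 1.0, 0.0]
ft_force: [0.4, 1.2, 0.8]
width: 91.2
grip_force: 0.0
time: 1.3
eef_pos: [524.2, 430.1, 276.0]
orientation: [0.001, -0.309, 0.951, -0.002]
ft_force: [1.0, -0.7, -0.2]
width: 90.9
grip_force: 0.0
t1.3 pos [524.2 430.1 276. ] shift [  5.06 -16.03  15.68] rot [-0.005  0.    -0.017] w 90.9 F [ 1.  -0.7 -0.2]
```

```bash
python3 -m inch '[1.3,-4,2,0,0,-0.02, 2.6,-8,5,0,0,-0.02, 4,-12,8,0,0,-0.02, 5.1,-16,12,0,0,-0.02, 5.1,-16,15,0,0,-0.02]'
python3 -m inch '[0,0,0.7,0,0,0, 0,0,0.7,0,0,0]'
python3 - <<'E'
from h import *
go([578,270,14],down(2.216))
s=cams.capture("scene");t=cams.capture("top")
p=w2px(s,[578,270,60])[0].astype(int);q=w2px(t,[578,270,60])[0].astype(int)
cv2.imwrite("pics/c2.png",np.hstack([crop(s,p[0]-40,p[1]-40,80,100,400,500),crop(t,q[0]-40,q[1]-50,80,100,400,500)]))
E
```

```text
time: 1.8
eef_pos: [573.2, 271.6, 126.7]
orientation: [0.001, -0.318, 0.948, -0.001]
ft_force: [0.4, 0.6, -0.6]
width: 90.8
grip_force: 0.0
time: 2.0
eef_pos: [569.2, 278.1, 119.2]
orientation: [-0.001, -0.322, 0.947, 0.0]
ft_force: [1.0, -0.2, -0.1]
width: 91.2
grip_force: 0.0
t2.0 pos [569.2 278.1 119.2] shift [-0.23 -1.19 10.51] rot [ 0.001 -0.002  0.01 ] w 91.2 F [ 1.  -0.2 -0.1]
```

View pics/c2.png

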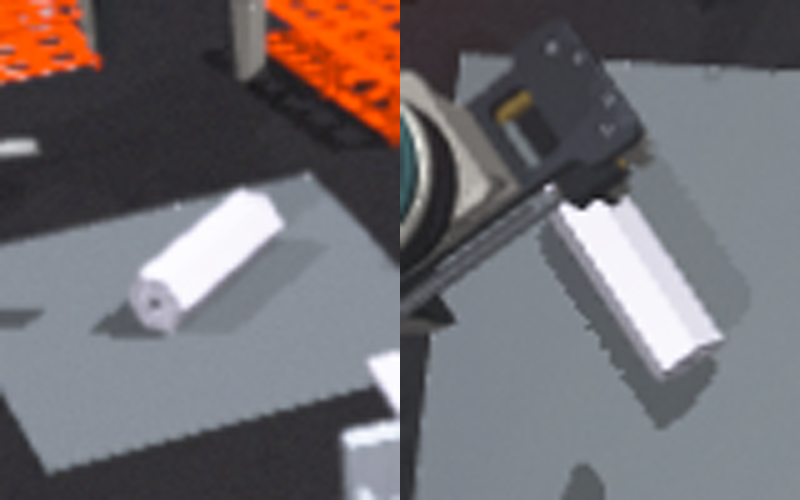

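```bash
python3 - <<'E'
from h import *
s=cams.capture("scene");t=cams.capture("top")
p,T,st=tool()
for c in(s,t):
    o=w2px(c,[578,270,60])[0].astype(int)-([40,40] if c is s else [40,50])
    for X in([0,46,0],[0,-46,0],[0,64,-19],[0,-64,-19],[0,0,-88],[37,94,-88],[37,-94,-88],[-37,94,-88],[-37,-94,-88]):print(X,((w2px(c,p+T.apply(X))[0]-o)*5).round())
    print("bar",((w2px(c,[578,270,21])[0]-o)*5).round(), p)
E
```

```text
[0, 46, 0] [114.  97.]
[0, -46, 0] [243. 121.]
[0, 64, -19] [87. 65.]
[0, -64, -19] [267.  98.]
[0, 0, -88] [165. -25.]
[37, 94, -88] [ -1. -24.]
[37, -94, -88] [273.  22.]
[-37, 94, -88] [ 67. -67.]
[-37, -94, -88] [334. -25.]
bar [207. 257.] [570.92721766 279.79002728 122.21642881]
[0, 46, 0] [ 67. 309.]
[0, -46, 0] [220. 198.]
[0, 64, -19] [ 22. 327.]
[0, -64, -19] [239. 170.]
[0, 0, -88] [ 78. 230.]
[37, 94, -88] [-48. 422.]
[37, -94, -88] [296. 173.]
[-37, 94, -88] [-136.  287.]
[-37, -94, -88] [204.  41.]
bar [226. 263.] [570.92721766 279.79002728 122.21642881]
```

```bash
python3 -m inch '[-0.1,-0.8,2,0,0,0, -0.2,-1,5,0,0,0, -0.2,-1.1,8.5,0,0,0, -0.2,-1.1,9.5,0,0,0, -0.2,-1.1,9.5,0,0,0]' 9.1
python3 - <<'E'
from h import *
go([578,270,14],down(2.216))
s=cams.capture("scene");t=cams.capture("top")
p=w2px(s,[578,270,40])[0].astype(int);q=w2px(t,[578,270,60])[0].astype(int)
cv2.imwrite("pics/c3.png",np.hstack([crop(s,p[0]-40,p[1]-60,80,100,400,500),crop(t,q[0]-40,q[1]-50,80,100,400,500)]))
E
```

```text
time: 2.7
eef_pos: [577.7, 270.5, 24.6]
orientation: [-0.001, -0.322, 0.947, 0.0]
ft_force: [-0.2, 0.1, 0.2]
width: 90.9
grip_force: 0.0
t2.7 pos [577.7 270.5  24.6] shift [ 0.01 -0.06  1.06] rot [ 0.001 -0.001  0.011] w 90.9 F [-0.2  0.1  0.2]
```

View pics/c3.png

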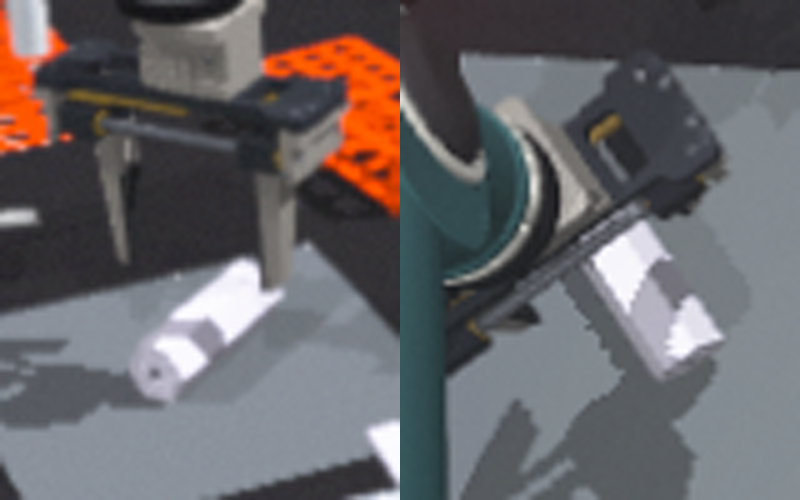

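```bash
python3 - <<'E'
from h import *
s=cams.capture("scene");t=cams.capture("top")
p,T,st=tool();print(p)
for c in(s,t):
    o=w2px(c,[578,270,40 if c is s else 60])[0].astype(int)-([40,60] if c is s else [40,50])
    for X in([0,46,0],[0,-46,0],[0,46,-25],[0,-46,-25],[37,94,-88],[37,-94,-88],[-37,94,-88],[-37,-94,-88]):print(X,((w2px(c,p+T.apply(X))[0]-o)*5).round())
print(w2px(s,[570,270,21]),w2px(s,[570,270,21]+0*p))
E
```

```text
[579.88796224 271.07916562  27.24066015]
[0, 46, 0] [147. 304.]
[0, -46, 0] [272. 331.]
[0, 46, -25] [143. 269.]
[0, -46, -25] [269. 296.]
[37, 94, -88] [ 36. 191.]
[37, -94, -88] [303. 244.]
[-37, 94, -88] [101. 144.]
[-37, -94, -88] [361. 192.]
[0, 46, 0] [150. 309.]
[0, -46, 0] [290. 208.]
[0, 46, -25] [134. 304.]
[0, -46, -25] [278. 201.]
[37, 94, -88] [ 53. 411.]
[37, -94, -88] [365. 186.]
[-37, 94, -88] [-28. 289.]
[-37, -94, -88] [282.  67.]
[[229.07209716 193.03618498]] [[229.07209716 193.03618498]]
```

The tips show at (120,262) and (275,288), about 8 px higher than projected. I'll go lower and check.

```bash
python3 -m inch '[0,0,0.8,0,0,0, 0,0,1.3,0,0,0, 0,0,1.3,0,0,0,0,0,1.3,0,0,0]' 7.5
python3 - <<'E'
from h import *
go([578,270,14],down(2.216))
s=cams.capture("scene");t=cams.capture("top")
p=w2px(s,[578,270,30])[0].astype(int);print(p)
cv2.imwrite("pics/c4.png",crop(s,p[0]-40,p[1]-40,80,60,800,600))
p,T,st=tool()
for X in([0,46,0],[0,-46,0]):print(w2px(s,p+T.apply(X)))
E
```

```text
time: 3.3
eef_pos: [578.4, 269.9, 11.8]
orientation: [-0.0, -0.322, 0.947, -0.0]
ft_force: [0.4, -0.8, 0.1]
width: 74.9
grip_force: 0.0
t3.3 pos [578.4 269.9  11.8] shift [ 0.02  0.03 -0.22] rot [ 0.   -0.    0.01] w 74.9 F [ 0.4 -0.8  0.1]
[231 189]
[[219.48051807 192.09930349]]
[[244.46367085 197.6474847 ]]
```

View pics/c4.png

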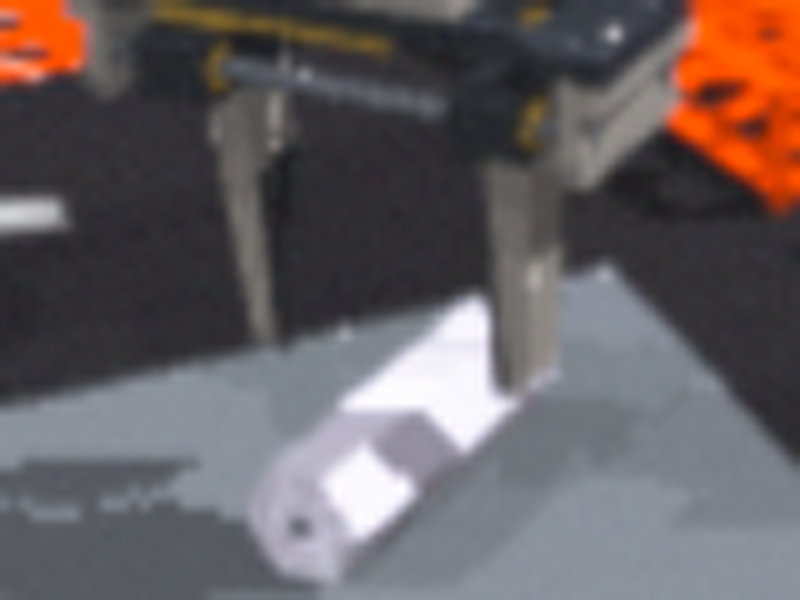

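The tips are at about (265,345) and (520,385) in the crop, again about 9 px above the projection. That could be height or depth, so I'll probe down gently for contact.

```bash
python3 -m inch '[0,0,0.3,0,0,0, 0,0,0.3,0,0,0]'
python3 -m inch '[0,0,0.3,0,0,0, 0,0,0.3,0,0,0]' | grep -E "pos|force"
python3 -m inch '[0,0,0.3,0,0,0, 0,0,0.3,0,0,0]'| grep -E "pos|force"
python3 - <<'E'
from h import *
t=cams.capture("top");q=w2px(t,[578,270,20])[0].astype(int)
s=cams.capture("scene")
p=w2px(s,[578,270,30])[0].astype(int)
cv2.imwrite("pics/c5.png",np.hstack([crop(s,p[0]-40,p[1]-40,80,100,400,500),crop(t,q[0]-40,q[1]-50,80,100,400,500)]))
E
```

```text
time: 3.6
eef_pos: [578.3, 269.8, 8.7]
orientation: [-0.0, -0.322, 0.947, -0.0]
ft_force: [-0.6, 0.3, -0.0]
width: 75.3
grip_force: 0.0
eef_pos: [578.2, 269.8, 5.5]
ft_force: [-0.2, -0.1, -0.3]
grip_force: 0.0
eef_pos: [578.2, 269.8, 2.5]
ft_force: [-0.2, -0.6, 0.1]
grip_force: 0.0
```

View pics/c5.png

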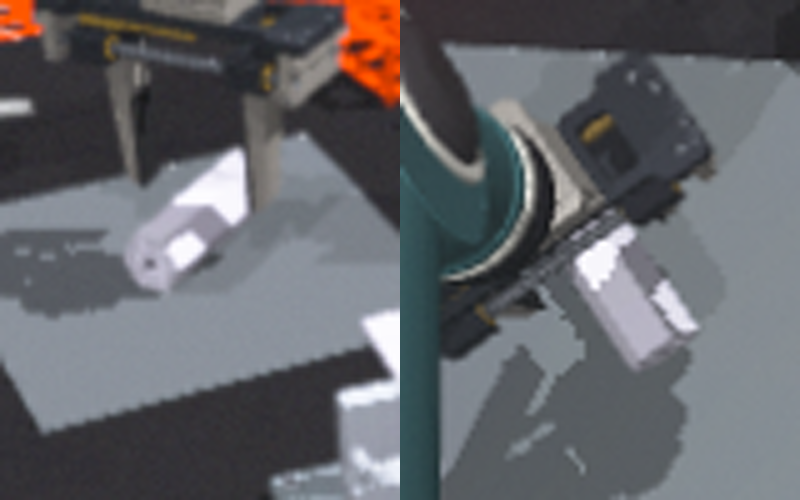

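```bash
for i in 1; do python3 -m inch '[0,0,0.2,0,0,0, 0,0,0.2,0,0,0]' | grep -E "pos|force"
python3 -m inch '[0,0,0.3,0,0,0, 0,0,0.3,0,0,0]' | grep -E "pos|force"
python3 -m inch '[0,0,0.3,0,0,0, 0,0,0.3,0,0,0]'| grep -E "pos|force"; done
```

```text
eef_pos: [578.4, 269.9, 0.8]
ft_force: [-0.0, -0.2, 1.1]
grip_force: 0.0
eef_pos: [578.2, 269.8, -2.4]
ft_force: [-0.2, 0.0, 0.1]
grip_force: 0.0
eef_pos: [578.2, 269.8, -5.5]
ft_force: [0.4, 0.0, -0.1]
grip_force: 0.0
```

```bash
python3 -m inch '[0,0,0.3,0,0,0, 0,0,0.6,0,0,0,0,0,0.6,0,0,0]' | grep -E "pos|force"
python3 -m inch '[0,0,0.3,0,0,0, 0,0,0.5,0,0,0,0,0,0.5,0,0,0]' | grep -E "pos|force"
python3 -m inch '[0,0,0.3,0,0,0, 0,0,0.3,0,0,0]'| grep -E "pos|force"
```

```text
eef_pos: [578.1, 269.8, -11.6]
ft_force: [-0.9, 0.1, 0.3]
grip_force: 0.0
eef_pos: [578.2, 269.8, -16.4]
ft_force: [-1.0, 0.7, 0.2]
grip_force: 0.0
eef_pos: [578.3, 269.8, -19.4]
ft_force: [-1.0, 0.3, -0.4]
grip_force: 0.0
```

```bash
python3 -m inch '[0,0,0.3,0,0,0, 0,0,0.3,0,0,0]' | grep -E "pos|ft_force"
python3 -m inch '[0,0,0.2,0,0,0, 0,0,0.2,0,0,0]' | grep -E "pos|ft_force"
python3 -m inch '[0,0,0.2,0,0,0, 0,0,0.2,0,0,0]' | grep -E "pos|ft_force"
python3 - <<'E'
from h import *
go([578,270,14],down(2.216))
t=cams.capture("top");s=cams.capture("scene")
p,T,_=tool()
o=w2px(s,[578,270,30])[0].astype(int)-[40,40]
for z in(0,-20,-30):print([((w2px(s,p+T.apply([0,k*44,z]))[0]-o)*10).round() for k in(1,-1)])
cv2.imwrite("pics/c6.png",crop(s,o[0],o[1],80,60,800,600))
E
```

```text
eef_pos: [578.2, 269.8, -22.4]
ft_force: [0.3, 0.2, -0.6]
eef_pos: [578.3, 269.9, -24.3]
ft_force: [-0.9, -0.0, -0.5]
eef_pos: [578.3, 269.9, -26.3]
ft_force: [0.0, 0.1, -0.4]
t6.1 pos [578.3 269.9 -26.3] shift [ 0.02  0.03 -4.03] rot [ 0.   -0.    0.01] w 75.0 F [ 0.   0.1 -0.4]
[array([300., 535.]), array([537., 590.])]
[array([295., 481.]), array([533., 535.])]
[array([292., 454.]), array([530., 508.])]
```

View pics/c6.png

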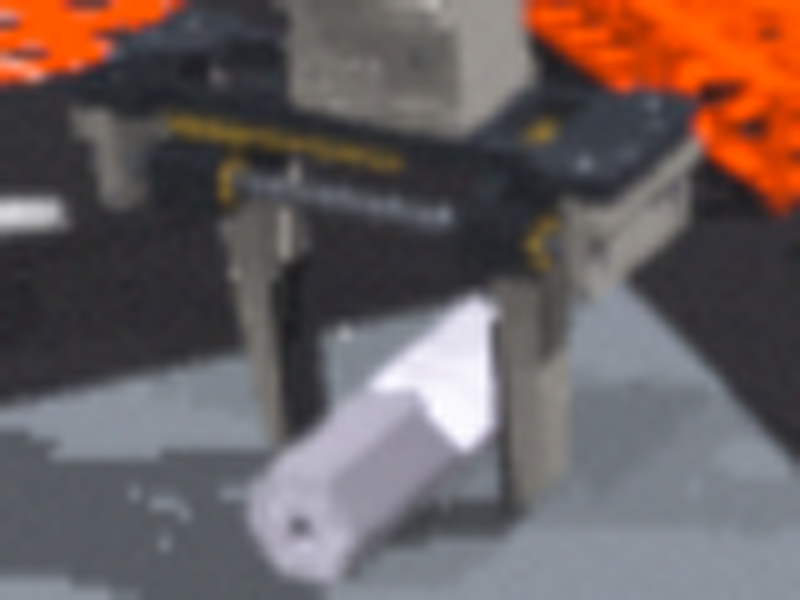

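The tips at (283,445) and (525,512) fit a true tip height of about the reading plus 30 mm, straddling the bar close to the mat. Now I roll the bar toward +tool y, so the face that comes up looks at the cameras.

```bash
python3 -m inch '[0,0.5,-0.4,0,0,0, 0,1,-0.4,0,0,0, 0,1.3,-0.4,0,0,0, 0,1.5,-0.6,0,0,0, 0,1.7,-0.8,0,0,0]' | grep -E "pos|ft_force"
python3 -m inch '[0,0.2,-0.2,0,0,0, 0,0.4,-0.45,0,0,0, 0,0.6,-0.65,0,0,0, 0,0.8,-0.85,0,0,0, 0,1.0,-1.05,0,0,0]' | grep -E "pos|ft_force"
python3 -m inch '[0,0.2,-0.2,0,0,0, 0,0.4,-0.35,0,0,0, 0,0.6,-0.45,0,0,0, 0,0.8,-0.5,0,0,0, 0,1.0,-0.55,0,0,0]' | grep -E "pos|ft_force"
python3 - <<'E'
from h import *
t=cams.capture("top");s=cams.capture("scene")
for sh in(0,10.4,20.8,31):
    a=0.645;g=[578-.6*sh,270+.8*sh,a]
    print(sh,[fitbar([c],g)[1].round(3) for c in(s,)],fitbar([s],g)[0].round(2))
E
```

```text
eef_pos: [567.9, 283.7, -17.9]
ft_force: [0.5, -0.4, 0.9]
eef_pos: [562.5, 290.9, -7.1]
ft_force: [1.9, -3.0, 2.4]
eef_pos: [556.6, 299.1, -1.2]
ft_force: [0.8, -4.2, 8.2]
0 [np.float64(0.356)] [5.7296e+02 2.8682e+02 5.5000e-01]
10.4 [np.float64(0.327)] [5.7349e+02 2.8647e+02 5.4000e-01]
20.8 [np.float64(0.325)] [5.7338e+02 2.8620e+02 5.4000e-01]
31 [np.float64(0.294)] [571.74 285.67   0.59]
```

```bash
python3 -m inch '[0,0.2,0,0,0,0, 0,0.2,0,0,0,0]' | grep -E "pos|ft_force|tor"
python3 - <<'E'
from h import *
t=cams.capture("top");s=cams.capture("scene")
o=w2px(s,[565,285,30])[0].astype(int)-[30,33];q=w2px(t,[550,270,30])[0].astype(int)-[32,40]
cv2.imwrite("pics/c7.png",np.hstack([crop(s,o[0],o[1],60,60,600,600),crop(t,q[0]+16,q[1]+10,20+20,60+60-0,200,600)]))
E
```

```text
eef_pos: [555.6, 300.4, -0.7]
ft_force: [-0.1, -4.6, 10.4]
```

View pics/c7.png

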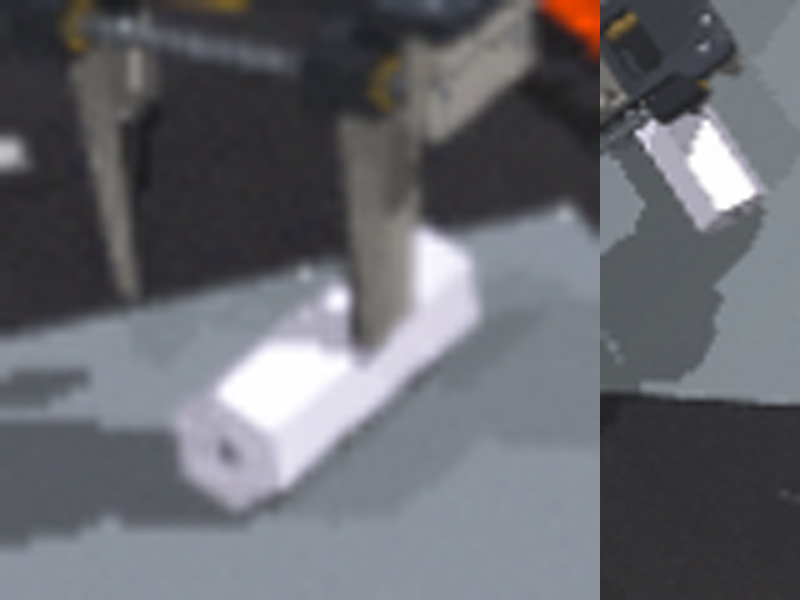

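The bar stands at about 30° on an edge: end face bottom vertex at (240,508), right edge vertical. The tip rides on the upper face at (370,345). The now-vertical right face, centre line (290,460)–(475,300), shows no holes, so the drilled face is on the other side. I'll let the bar fall back and roll it the other way, keeping the tip lower.

```bash
python3 -m inch '[0,-0.5,0,0,0,0, 0,-1.2,0,0,0,0, 0,-2,0,0,0,0, 0,-3,0,0,0,0, 0,-3.8,0,0,0,0]' 9.1| grep -E "pos|ft_force"
python3 -m inch '[0,0,-4,0,0,0, 5,0,-8,0,0,0, 10,0,-8,0,0,0, 14,0,-8,0,0,0, 14,0,-8,0,0,0]' 9.1| grep -E "pos|ft_force"
python3 - <<'E'
from h import *
t=cams.capture("top");s=cams.capture("scene")
for sh in(0,10.4,20.8):
    g=[578-.6*sh,270+.8*sh,.645]
    print(sh,fitbar([s],g),fitbar([t],g))
p,T,_=tool();print(p,T.as_matrix().round(2))
E
```

```text
eef_pos: [578.5, 269.7, -2.3]
ft_force: [0.6, 0.1, -0.9]
eef_pos: [460.8, 180.2, 77.3]
ft_force: [0.7, 0.2, -0.6]
0 (array([578.60912689, 277.95653009,   0.63206892]), np.float64(0.2741337933438504)) (array([577.87044807, 269.02468928,   0.63630834]), np.float64(0.23157454103294992))
10.4 (array([579.4769829 , 279.10568368,   0.62919231]), np.float64(0.18498107889683554)) (array([577.91291444, 269.20206712,   0.63523443]), np.float64(0.23992342855169166))
20.8 (array([576.60202137, 276.84781806,   0.65777253]), np.float64(0.10284750928486044)) (array([577.9296297 , 269.32621397,   0.63477996]), np.float64(0.25257215089951945))
[466.83780114 184.5796669   78.52095849] [[-0.79 -0.61  0.  ]
 [-0.61  0.79  0.  ]
 [-0.   -0.   -1.  ]]
```

```bash
python3 -c "
from h import *
go([578,271,-25],down(0.638+np.pi/2))"
```

```text
t9.2 pos [466.8 184.6  78.5] shift [-14.07   0.11  10.36] rot [-0.     0.001  0.016] w 91.2 F [ 0.4 -0.   0.2]
```

```bash
python3 -m inch '[-5,0,0,0,0,0.015, -10,0.1,0,0,0,0.015, -14,0.1,0,0,0,0.015, -14.1,0.1,4,0,0,0.015, -14.1,0.1,7.5,0,0,0.015]' 7.5| grep -E "pos|ft_force"
python3 -m inch '[0,0,1.5,0,0,0, 0,0,2.8,0,0,0, 0,-0.5,2.8,0,0,0, 0,-1,2.8,0,0,0, 0,-1.2,2.8,0,0,0]' | grep -E "pos|ft_force"
for i in 1; do
python3 -m inch '[0,-0.15,0,0,0,0, 0,-0.15,0,0,0,0]' | grep -E "pos|ft_force"
python3 -m inch '[0,-0.15,0,0,0,0, 0,-0.15,0,0,0,0]' | grep -E "pos|ft_force"
python3 -m inch '[0,-0.15,0,0,0,0, 0,-0.15,0,0,0,0]' | grep -E "pos|ft_force"
done
```

```text
eef_pos: [580.9, 274.7, 1.8]
ft_force: [-0.2, -0.4, -0.6]
eef_pos: [587.3, 262.0, -23.2]
ft_force: [0.0, -0.6, 0.7]
eef_pos: [587.0, 261.3, -23.9]
ft_force: [0.0, -0.1, -0.4]
eef_pos: [587.2, 260.1, -24.7]
ft_force: [-0.7, 1.3, 0.7]
eef_pos: [588.0, 258.8, -25.0]
ft_force: [-0.8, -0.6, 0.3]
```

```bash
for i in 1; do
python3 -m inch '[0,-0.15,0,0,0,0, 0,-0.15,0,0,0,0]' | grep -E "pos|ft_force"
python3 -m inch '[0,-0.15,0,0,0,0, 0,-0.15,0,0,0,0]' | grep -E "pos|ft_force"
python3 -m inch '[0,-0.15,0,0,0,0, 0,-0.15,0,0,0,0]' | grep -E "pos|ft_force"
done
```

```text
eef_pos: [588.3, 258.4, -25.1]
ft_force: [-3.2, 2.1, 0.7]
eef_pos: [589.0, 257.7, -24.9]
ft_force: [-3.6, 3.3, 1.5]
eef_pos: [590.6, 255.6, -24.9]
ft_force: [-1.5, 3.7, 1.4]
```

Contact at about 16.5 mm of travel, as expected. Now the arc.

```bash
python3 -m inch '[0,-0.15,-0.2,0,0,0, 0,-0.3,-0.4,0,0,0, 0,-0.5,-0.6,0,0,0, 0,-0.7,-0.8,0,0,0, 0,-0.7,-0.8,0,0,0]' | grep -E "pos|ft_force"
python3 -m inch '[0,-0.2,-0.2,0,0,0, 0,-0.4,-0.35,0,0,0, 0,-0.6,-0.4,0,0,0, 0,-0.6,-0.4,0,0,0]' | grep -E "pos|ft_force"
python3 -m inch '[0,-0.2,0,0,0,0, 0,-0.4,0,0,0,0, 0,-0.5,0,0,0,0, 0,-0.5,0,0,0,0]' | grep -E "pos|ft_force"
```

```text
eef_pos: [596.3, 247.8, -16.5]
ft_force: [-0.0, 1.0, -0.0]
eef_pos: [598.9, 244.0, -13.0]
ft_force: [-0.1, 0.3, 0.0]
eef_pos: [601.5, 240.6, -13.1]
ft_force: [0.3, -0.7, 0.4]
```

```bash
python3 -m inch '[0,0.8,0,0,0,0, 0,0.8,0.6,0,0,0, 0,0.8,1.2,0,0,0, 0,0.8,1.2,0,0,0, 0,0.5,1.2,0,0,0]' | grep -E "pos|ft_force"
python3 - <<'E'
from h import *
s=cams.capture("scene")
for sh in(0,20.8):
    print(sh,fitbar([s],[578+.6*sh,274-.8*sh,.64]))
E
for i in 1; do
python3 -m inch '[0,-0.2,0,0,0,0, 0,-0.2,0,0,0,0]' | grep -E "pos|ft_force"
python3 -m inch '[0,-0.2,0,0,0,0, 0,-0.2,0,0,0,0]' | grep -E "pos|ft_force"
python3 -m inch '[0,-0.2,0,0,0,0, 0,-0.2,0,0,0,0]' | grep -E "pos|ft_force"
python3 -m inch '[0,-0.15,0,0,0,0, 0,-0.15,0,0,0,0]' | grep -E "pos|ft_force"
done
```

```text
eef_pos: [597.9, 245.1, -25.5]
ft_force: [-0.6, -0.2, 0.1]
0 (array([589.5981519 , 255.98823618,   0.67434457]), np.float64(0.17425414854704566))
20.8 (array([590.05701333, 255.3101846 ,   0.69456836]), np.float64(0.21990919012903315))
eef_pos: [600.1, 242.8, -24.8]
ft_force: [0.0, -0.7, 0.3]
eef_pos: [601.1, 241.3, -24.9]
ft_force: [0.2, -0.1, 0.0]
eef_pos: [602.2, 239.8, -25.0]
ft_force: [-0.4, 0.8, -0.5]
eef_pos: [602.6, 239.3, -25.0]
ft_force: [-1.6, 0.7, 0.4]
```

```bash
python3 -m inch '[0,-0.15,0,0,0,0, 0,-0.3,-0.2,0,0,0, 0,-0.45,-0.4,0,0,0, 0,-0.65,-0.6,0,0,0, 0,-0.85,-0.8,0,0,0]' | grep -E "pos|ft_force"
python3 -m inch '[0,-0.2,-0.2,0,0,0, 0,-0.4,-0.35,0,0,0, 0,-0.6,-0.4,0,0,0, 0,-0.8,-0.4,0,0,0, 0,-0.8,-0.4,0,0,0]' | grep -E "pos|ft_force"
python3 -m inch '[0,-0.2,0,0,0,0, 0,-0.4,0,0,0,0, 0,-0.4,0,0,0,0, 0,-0.4,0,0,0,0]' | grep -E "pos|ft_force"
```

```text
eef_pos: [607.9, 232.6, -16.4]
ft_force: [-0.2, 1.4, 0.7]
eef_pos: [613.1, 224.8, -13.1]
ft_force: [-0.4, -0.1, 0.6]
eef_pos: [615.0, 222.4, -13.1]
ft_force: [-0.7, 0.8, -0.7]
```

```bash
python3 -m inch '[0,0.8,0,0,0,0, 0,0.8,-5,0,0,0, 0,0.8,-9,0,0,0, 5,0.8,-9,0,0,0, 10,0.8,-9,0,0,0]' 8| grep -E "pos|ft_force"
python3 -m inch '[4,0,0,0,0,0, 7,0,0,0,0,0, 7,0,0,0,0,0]' | grep -E "pos|ft_force"
python3 - <<'E'
from h import *
t=cams.capture("top");s=cams.capture("scene")
g=[603,238,.64]
b,f=fitbar([t],g);print(b,f,fitbar([s],g))
u=np.array([np.cos(b[2]),np.sin(b[2]),0])
v=np.array([-u[1],u[0],0])
for c in(t,s):
  G=cv2.cvtColor(c["pixels"],cv2.COLOR_RGB2GRAY).astype(np.float32)
  for k in(-8,-4,0,4,8,16):
    q=np.array([w2px(c,np.array([b[0],b[1],39])+u*d+v*k)[0] for d in range(-60,61,4)],np.float32)
    print(k,cv2.remap(G,q[:,0].reshape(1,-1),q[:,1].reshape(1,-1),cv2.INTER_LINEAR)[0].astype(int))
E
```

```text
eef_pos: [530.2, 170.3, 78.4]
ft_force: [-0.2, -0.8, -1.1]
eef_pos: [470.3, 125.2, 77.0]
ft_force: [0.9, 0.7, 0.2]
[604.5541342  232.55457857   0.63151512] 0.19772633867610598 (array([608.25402502, 244.36053794,   0.62787745]), np.float64(0.22351061177978776))
-8 [207 231 234 245 242 244 242 242 244 242 243 241 241 243 241 243 240 242
 241 241 242 240 241 239 240 241 239 241 239 235 160]
-4 [ 96 122 171 233 246 235 203 235 249 248 248 248 248 243 219 205 240 247
 247 247 247 246 246 218 207 242 246 246 246 242 166]
0 [156  94  73 140 232  81  64 209 248 248 248 248 247 227 111  78 199 248
 247 247 247 246 232 109  75 182 247 246 246 244 169]
4 [184 102  76 102 211 118  92 209 248 248 248 248 247 240 117  91 198 247
 247 247 247 247 239 106  68 199 244 246 246 243 169]
8 [122  84  94  97 186 235 225 245 247 248 248 248 248 246 238 222 241 247
 246 247 247 246 245 237 235 245 247 247 246 243 169]
16 [103 102  98  93  94 142 151 155 150 152 148 151 151 151 154 148 151 151
 151 154 146 151 149 151 153 148 151 149 152 140 127]
-8 [227 244 247 249 250 250 250 251 251 250 250 251 250 250 251 251 251 250
 250 250 250 249 249 248 250 250 250 250 248 239 202]
-4 [217 242 247 248 250 240 243 251 252 252 251 251 251 244 235 239 251 251
 252 251 251 250 238 230 237 249 251 251 250 244 218]
0 [222 241 247 249 241 213 207 228 248 252 252 252 251 233 208 195 220 248
 252 252 252 251 229 203 188 219 245 251 251 240 221]
4 [226 241 247 249 243 211 187 186 239 250 252 252 251 244 212 169 188 243
 250 251 252 251 243 211 160 192 241 249 250 241 219]
8 [208 238 243 246 246 239 230 216 244 249 251 251 250 249 237 215 216 241
 248 250 251 251 249 237 217 214 238 247 247 243 220]
16 [142 157 164 168 171 174 177 181 185 189 190 191 184 186 178 179 175 179
 184 189 191 190 189 186 182 176 175 178 181 184 178]
```

Three dark holes along the top-face centre line in both cameras, 36 mm apart, so the drilled face is up. Centre is about (602.5,234.3). Now the grasp.

```bash
python3 -c "
from h import *
go([602.5,234.3,-25],down(2.203));print(tool()[2]['qpos'].round(2))"
```

```text
t16.4 pos [474.3 128.   77.6] shift [-16.61   0.87  10.29] rot [-0.     0.002  0.008] w 79.5 F [ 0.4  0.4 -0.6]
[-0.32  0.34 -0.02  2.07  0.01  0.73  1.87]
```

```bash
python3 -m inch '[-5,0.4,0,0,0,0, -10,0.9,0,0,0,0, -14,0.9,0,0,0,0, -16.6,0.9,0,0,0,0, -16.6,0.9,3,0,0,0]' 8 30| grep -E "pos|ft_force"
python3 -m inch '[0,0,3,0,0,0, 0,0,6,0,0,0, 0,0,7.1,0,0,0, 0,0,7.1,0,0,0]' | grep -E "pos|ft_force"
python3 -c "
from h import *
go([602.5,234.3,-25],down(2.203))"
```

```text
eef_pos: [608.3, 240.2, 50.0]
ft_force: [0.4, 0.0, -0.7]
eef_pos: [600.8, 234.3, -26.0]
ft_force: [-0.4, -0.5, 0.3]
t17.2 pos [600.8 234.3 -26. ] shift [-0.13 -0.1  -0.1 ] rot [ 0.001 -0.003  0.009] w 79.9 F [-0.4 -0.5  0.3]
```

```bash
python3 -m inch '[-0.1,-0.1,-0.1,0,0,0, -0.1,-0.1,-0.1,0,0,0,-0.1,-0.1,-0.1,0,0,0]' 5 30| grep -E "pos|force|wid"
python3 -m inch '[0,0,0,0,0,0, 0,0,0,0,0,0, 0,0,0,0,0,0,0,0,0,0,0,0]' 3 30| grep -E "pos|force|wid"
```

```text
eef_pos: [604.4, 234.0, -21.3]
ft_force: [0.3, -0.5, 0.4]
width: 58.0
grip_force: 0.0
eef_pos: [603.1, 234.2, -22.3]
ft_force: [-2.4, 0.1, 7.2]
width: 40.0
grip_force: 30.0
```

```bash
python3 -m inch '[0,0,0,0,0,0, 0,0,-0.2,0,0,0]' | grep -E "pos|force|wid"
python3 -m inch '[0,0,-3,0,0,0, 0,0,-6,0,0,0,0,0,-9,0,0,0,0,0,-9,0,0,0]' | grep -E "pos|force|wid"
python3 - <<'E'
from h import *
np.set_printoptions(linewidth=200)
s=cams.capture("scene");p,T,st=tool();print(p,st["ft_force"],st["width"],st["ft_torque"].round(2),st["qpos"].round(2))
zc=p[2]+30+18.5
print(zc,fitbar([s],[603,236,.63],zc))
go([551.4,-104.5,80],down(3.037))
E
```

```text
eef_pos: [602.6, 233.2, -21.5]
ft_force: [-0.5, -0.4, -4.3]
width: 39.7
grip_force: 30.0
eef_pos: [605.9, 234.0, 72.4]
ft_force: [1.3, 1.3, -3.1]
width: 39.9
grip_force: 30.0
[604.22909148 233.36954232  69.93392306] [-0.82284941  0.24452408 -5.18724257] 39.385941967284694 [0.08 0.08 0.01] [-0.41  0.58 -0.01  1.69  0.01  0.87  1.78]
118.43392305690327 (array([604.5403235 , 230.38565958,   0.6582595 ]), np.float64(0.38521919368114876))
t18.6 pos [604.2 233.4  69.9] shift [ 24.4  -23.96  -1.05] rot [-0.002  0.002 -0.827] w 39.4 F [-0.8  0.2 -5.2]
```

```bash
python3 -m inch '[3,-3,-1,0,0,-0.1, 6,-6,-1,0,0,-0.22, 9,-9,-1,0,0,-0.34, 12.2,-12,-1,0,0,-0.46, 15,-14.7,-1,0,0,-0.58]' | grep -E "pos|ft_force|wid"
python3 -c "
from h import *
go([551.4,-104.5,80],down(3.037))"
```

```text
eef_pos: [567.9, 23.2, 76.2]
ft_force: [0.3, -0.1, -4.1]
width: 40.2
t19.1 pos [567.9  23.2  76.2] shift [12.57 -2.79 -0.36] rot [ 0.004 -0.002 -0.242] w 40.2 F [ 0.3 -0.1 -4.1]
```

```bash
python3 -m inch '[4,-0.9,-0.3,0,0,-0.12, 8,-1.8,-0.3,0,0,-0.24, 11,-2.6,-0.3,0,0,-0.24, 12.6,-2.8,-0.3,0,0,-0.24, 12.6,-2.8,-0.3,0,0,-0.24]' | grep -E "pos|ft_force|wid"
python3 -m inch '[0,0,0,0,0,0]' >/dev/null
python3 - <<'E'
from h import *
go([551.4,-104.5,40],down(3.037))
s=cams.capture("scene");t=cams.capture("top");p,T,_=tool()
for z in(45,48):
  for c in(s,t):print(z,fitbar([c],[552,-104,1.466],p[2]+z))
o=w2px(s,[550,-104,90])[0].astype(int)-[50,50]
im=crop(s,o[0],o[1],100,90,500,450);q=w2px(t,[552,-104,90])[0].astype(int)-[30,45]
print(o,q);cv2.imwrite("pics/c8.png",np.hstack([im,crop(t,q[0],q[1],60,90,300,450)]))
E
```

```text
eef_pos: [550.7, -106.0, 79.1]
ft_force: [0.3, -0.1, -4.5]
width: 39.5
t19.7 pos [ 552.1 -101.7   80.1] shift [0.29 0.03 4.01] rot [ 0.003  0.002 -0.007] w 39.6 F [ 0.1  0.3 -4.9]
45 (array([ 554.44099944, -126.28896708,    3.53596058]), np.float64(0.8012877841500576))
45 (array([ 5.47573623e+02, -3.63721742e+01,  3.09053218e-01]), np.float64(0.5002820877473856))
48 (array([ 5.52553197e+02, -1.32036380e+02,  4.10307435e-01]), np.float64(0.7634136469635893))
48 (array([ 5.48601955e+02, -3.60455022e+01,  3.10096313e-01]), np.float64(0.5016038390305684))
[225 185] [271 176]
```

View pics/c8.png

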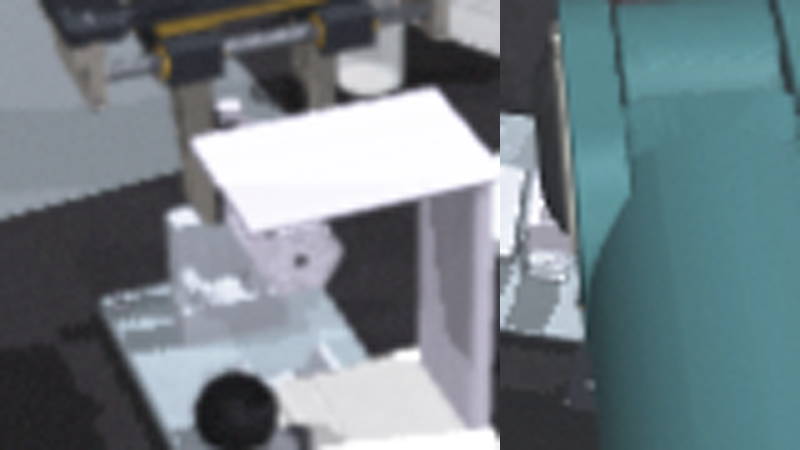

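The bar is held roughly level above the cradle: end-face hole at crop (300,260), bottom edge (262,290)–(320,283). I use that hole to check the position.

```bash
python3 - <<'E'
from h import *
s=cams.capture("scene")
for z in(118,122,126,130):
    e=px2w(s,(285,237),z);print(z,e.round(1),"centre",(e+60*np.array([.105,.9945,0])).round(1))
go([551.4,-104.5,25],down(3.037))
E
```

```text
118 [ 548.7 -157.   118. ] centre [555.  -97.3 118. ]
122 [ 546.1 -162.2  122. ] centre [ 552.4 -102.5  122. ]
126 [ 543.5 -167.3  126. ] centre [ 549.8 -107.7  126. ]
130 [ 540.9 -172.5  130. ] centre [ 547.2 -112.8  130. ]
t19.9 pos [ 553.4 -100.    81.4] shift [0.48 0.15 5.64] rot [ 0.001  0.001 -0.004] w 39.9 F [-0.1 -0.5 -3.7]
```

```bash
python3 -m inch '[0.3,0.05,2,0,0,0, 0.3,0.05,4,0,0,0, 0.3,0.05,5.5,0,0,0, 0.3,0.05,5.8,0,0,0, 0.3,0.05,5.8,0,0,0]' | grep -E "pos|ft_force|wid"
python3 -m inch '[0,0,0.3,0,0,0, 0,0,0.5,0,0,0,0,0,0.5,0,0,0]' | grep -E "pos|ft_force|wid"
python3 -m inch '[0,0,0.2,0,0,0, 0,0,0.3,0,0,0,0,0,0.3,0,0,0]' | grep -E "pos|ft_force|wid"
```

```text
eef_pos: [552.7, -103.9, 23.6]
ft_force: [0.8, 0.3, -3.4]
width: 40.1
eef_pos: [552.9, -105.0, 19.3]
ft_force: [-0.2, -0.6, -4.0]
width: 39.4
eef_pos: [552.6, -105.0, 15.9]
ft_force: [-0.7, -0.1, -3.9]
width: 39.9
```

```bash
python3 -m inch '[0,0,0.2,0,0,0, 0,0,0.2,0,0,0]' | grep -E "pos|ft_force|wid"
python3 -m inch '[0,0,0.2,0,0,0, 0,0,0.2,0,0,0]' | grep -E "pos|ft_force|wid"
python3 -m inch '[0,0,0.2,0,0,0, 0,0,0.2,0,0,0]' | grep -E "pos|ft_force|wid"
```

```text
eef_pos: [552.5, -104.9, 13.8]
ft_force: [-0.0, -1.3, -4.5]
width: 39.9
eef_pos: [552.5, -104.8, 11.7]
ft_force: [0.1, -0.9, -4.0]
width: 40.0
eef_pos: [552.5, -104.8, 9.7]
ft_force: [0.1, -0.4, -3.3]
width: 39.7
```

```bash
python3 -m inch '[0,0,0.15,0,0,0, 0,0,0.15,0,0,0]' | grep -E "pos|ft_force|wid"
python3 -m inch '[0,0,0.15,0,0,0, 0,0,0.15,0,0,0]' | grep -E "pos|ft_force|wid"
python3 -m inch '[0,0,0.15,0,0,0, 0,0,0.15,0,0,0]' | grep -E "pos|ft_force|wid"
python3 - <<'E'
from h import *
s=cams.capture("scene");p,T,_=tool()
# end-face hole expectation if seated at 52
c=np.array([552.2,-104.5,0]);
for z in(46,52,58):print(z,w2px(s,[c[0]-6.3,c[1]-59.7,z]))
E
```

```text
eef_pos: [552.5, -104.9, 8.7]
ft_force: [-2.6, -0.2, -0.2]
width: 39.6
eef_pos: [552.6, -105.0, 8.6]
ft_force: [-5.9, -0.3, 13.2]
width: 39.9
eef_pos: [552.6, -105.0, 8.5]
ft_force: [-10.3, 0.7, 23.4]
width: 40.1
46 [[285.93680127 263.56382499]]
52 [[285.88946371 261.57345942]]
58 [[285.84183139 259.5714167 ]]
```

```bash
python3 -m inch '[0,0,-0.25,0,0,0, 0,0,-0.3,0,0,0]' | grep -E "pos|ft_force|wid"
python3 -m inch '[0,0,0,0,0,0, 0,0,0,0,0,0, 0,0,0,0,0,0]' 6.5 | grep -E "pos|ft_force|wid"
python3 -m inch '[0,0,-3,0,0,0, 0,0,-6,0,0,0, 0,0,-10,0,0,0, 0,0,-15,0,0,0]' | grep -E "pos|ft_force|wid"
python3 -m inch '[-5,-2,0,0,0,0, -10,-7,0,0,0,0, -14,-12,0,0,0,0, -14,-17,0,0,0,0, -14,-17,0,0,0,0]' | grep -E "pos|ft_force|wid"
python3 - <<'E'
from h import *
s=cams.capture("scene");t=cams.capture("top")
print(fitbar([t],[552,-104,1.466],52),fitbar([s],[552,-104,1.466],52),tool()[0],tool()[1].as_matrix().round(2))
b=[552,-104];u=np.array([.105,.9945,0]);v=np.array([-u[1],u[0],0])
for c in(t,):
  G=cv2.cvtColor(c["pixels"],cv2.COLOR_RGB2GRAY).astype(np.float32)
  for k in range(-28,30,4):
    q=np.array([w2px(c,np.array([b[0],b[1],70])+u*d+v*k)[0] for d in range(-76,77,4)],np.float32)
    print(k,*cv2.remap(G,q[:,0].reshape(1,-1),q[:,1].reshape(1,-1),cv2.INTER_LINEAR)[0].astype(int))
E
```

```text
eef_pos: [552.7, -104.9, 8.9]
ft_force: [-2.1, 0.7, 1.0]
width: 40.1
eef_pos: [553.4, -104.9, 8.5]
ft_force: [0.4, 1.1, -0.2]
width: 61.8
eef_pos: [551.8, -104.7, 158.8]
ft_force: [0.6, 0.5, -1.1]
width: 65.0
eef_pos: [739.8, 17.4, 158.1]
ft_force: [-0.1, -0.3, -0.4]
width: 64.9
(array([ 5.73911777e+02, -1.78518772e+02,  3.86847180e-01]), np.float64(0.9872537008104129)) (array([ 552.59713649, -114.29558603,    1.74048718]), np.float64(0.7915955777202663)) [740.0700059   17.52610284 156.68059191] [[-0.11 -0.99  0.  ]
 [-0.99  0.11  0.  ]
 [-0.   -0.   -1.  ]]
-28 169 172 171 170 170 171 171 118 108 114 117 119 121 123 125 126 128 130 130 134 139 144 147 150 153 156 158 155 152 149 142 131 129 128 127 125 124 121 120
-24 167 171 170 170 170 171 134 109 112 116 119 121 122 124 125 127 129 130 134 137 142 146 149 152 156 158 158 154 152 146 138 130 128 127 126 124 122 121 120
-20 164 173 171 170 195 167 110 110 115 117 120 122 123 125 127 128 131 131 135 138 144 147 152 154 156 159 157 154 150 144 132 129 128 127 125 123 122 121 120
-16 135 174 170 181 232 173 112 113 117 119 122 123 124
[... 1151 characters left out ...]
 157 154 148 134 130 129 129 125 125 123 122 120 120 117 116 114
16 121 109 111 115 118 120 123 125 125 129 130 131 133 134 139 142 149 153 156 158 161 161 158 155 151 142 132 130 129 127 126 124 123 122 120 118 117 114 113
20 117 108 113 118 121 123 125 126 126 128 132 132 134 136 142 146 150 153 156 159 161 161 157 154 149 135 131 130 128 127 125 124 123 121 119 117 116 114 111
24 110 110 117 118 121 124 125 126 129 129 132 133 135 140 144 148 153 155 158 162 162 160 156 152 142 132 130 130 129 126 125 123 122 121 118 117 115 113 108
28 107 113 116 120 123 125 126 127 129 132 133 134 137 142 146 150 155 156 160 162 162 158 154 149 136 131 130 129 127 125 124 123 121 121 118 116 115 112 108
```

The bar is released, but I moved to the wrong side and the arm blocks the cameras. I'll bring the arm round to the front.

```bash
cat >> h.py <<'E'
BALL=np.array([481,-224,100.])
def ballrot(phi,ya=-0.105):
    x=np.array([np.cos(ya),np.sin(ya),0]);y=np.array([-x[1],x[0],0]);a=-np.sin(np.deg2rad(40))*x+np.cos(np.deg2rad(40))*np.array([0,0,1])
    yy=Ro.from_rotvec(a*phi).apply(y);return Ro.from_matrix(np.c_[np.cross(yy,-a),yy,-a]),a
E
python3 -c "
from h import *
go([430,-60,200],down(1.85))"
```

```text
t23.7 pos [740.1  17.5 156.7] shift [11.09 29.97 -4.37] rot [1.000e-03 2.000e-03 1.182e+00] w 64.8 F [0.8 0.5 0.1]
```

```bash
python3 -m inch '[1.7,4.7,-1.5,0,0,0.14, 3.4,9.2,-3,0,0,0.28, 5.1,13.8,-4.4,0,0,0.42, 6.8,18.4,-4.4,0,0,0.56, 8.5,23,-4.4,0,0,0.7]' | grep -E "pos|ft_force|wid"
python3 -c "
from h import *
go([430,-60,200],down(1.85))"
```

```text
eef_pos: [498.4, -43.9, 202.7]
ft_force: [-0.6, 0.5, 0.1]
width: 65.0
t24.2 pos [498.4 -43.9 202.7] shift [6.09 3.51 0.27] rot [-0.001  0.001  0.474] w 65.0 F [-0.6  0.5  0.1]
```

```bash
python3 -m inch '[1.8,1,0.1,0,0,0.14, 3.6,2,0.1,0,0,0.28, 5,3,0.1,0,0,0.42, 6,3.5,0.1,0,0,0.47, 6,3.5,0.1,0,0,0.47]' | grep -E "pos|ft_force|wid"
python3 - <<'E'
from h import *
R,a=ballrot(0.35)
go(BALL+120*a-np.array([0,0,0]),R)
p,T,s=tool();print(s["qpos"].round(2),a)
# bar check, from both cameras
for n in("top","scene"):
  c=cams.capture(n)
  print(n,fitbar([c],[552,-104,1.466],52))
  if n=="top":
    b=[552,-104];u=np.array([.105,.9945,0]);v=np.array([-u[1],u[0],0])
    G=cv2.cvtColor(c["pixels"],cv2.COLOR_RGB2GRAY).astype(np.float32)
    for k in range(-24,26,6):
      q=np.array([w2px(c,np.array([b[0],b[1],70])+u*d+v*k)[0] for d in range(-76,77,4)],np.float32)
      print(k,*cv2.remap(G,q[:,0].reshape(1,-1),q[:,1].reshape(1,-1),cv2.INTER_LINEAR)[0].astype(int))
E
```

```text
eef_pos: [431.9, -59.9, 201.6]
ft_force: [0.6, 0.5, 0.8]
width: 65.5
t24.7 pos [431.9 -59.9 201.6] shift [  7.11 -14.16   0.99] rot [ 0.253 -0.65   0.044] w 65.5 F [0.6 0.5 0.8]
[ 0.52  0.11 -0.48  2.05  0.06  1.    1.87] [-0.6392475   0.06736875  0.76604444]
top (array([ 568.8243793 , -117.19143384,    1.59594258]), np.float64(1.509628030890635))
-24 174 179 179 178 178 180 179 177 193 217 219 191 199 178 176 178 178 180 180 181 180 180 180 180 185 197 197 199 197 199 230 231 235 231 178 179 173 225 236
-18 171 179 178 182 229 238 236 229 240 243 243 243 245 233 239 240 234 234 236 242 243 239 239 242 243 243 241 240 243 242 245 244 244 234 181 181 183 248 250
-12 141 192 180 192 243 246 246 245 246 247 247 246 246 247 248 246 246 249 251 250 248 250 251 251 250 249 249 252 251 250 250 251 252 243 157 175 159 248 250
-6 141 226 195 205 253 253 253 253 248 219 229 252 253 253 253 253 253 250 206 238 254 254 254 254 254 254 242 182 218 254 254 254 254 242 132 174 135 249 250
0 251 241 175 214 253 253 253 253 205 82 113 250 253 253 253 253 253 206 79 112 253 254 254 254 254 254 218 86 109 253 254 254 254 249 148 157 169 248 251
6 201 218 163 218 252 253 253 253 251 227 245 253 253 253 253 253 253 253 250 253 254 253 253 254 254 254 253 254 253 254 253 253 254 252 157 149 151 250 251
12 132 156 158 195 193 198 201 199 189 190 190 195 190 187 185 190 193 195 200 196 198 199 201 197 196 196 198 196 194 192 195 197 194 188 142 129 125 250 252
18 130 130 167 193 183 182 180 180 180 180 179 178 179 179 179 178 178 178 177 188 190 192 192 191 187 189 191 190 185 185 189 191 191 172 135 129 135 246 252
24 129 128 133 187 193 205 193 136 139 174 175 172 172 131 129 131 131 130 130 130 131 131 129 129 131 145 147 149 148 135 187 193 183 189 157 128 156 128 133
scene (array([ 553.12423084, -113.35181025,    1.78506087]), np.float64(0.8101492215414519))
```

The holes show on top of the seated bar at top-view samples d≈-39, -3 and +33 mm, between plunger and stop. Now the approach to the ball.

```bash
python3 -m inch '[1.4,-2.8,0.2,0.05,-0.13,0.01, 2.8,-5.7,0.4,0.1,-0.26,0.02, 4.3,-8.5,0.6,0.15,-0.39,0.03, 5.7,-11.3,0.8,0.2,-0.52,0.04, 7.1,-14.2,1,0.253,-0.65,0.044]' 6.5| grep -E "pos|ft_force|wid"
python3 -m inch '[0,0,0,0,0,0,0,0,0,0,0,0]' | grep -E "pos|ft_force|wid"
python3 - <<'E'
from h import *
R,a=ballrot(0.35)
go(BALL+120*a,R);go(BALL+51*a,R);print(tool()[2]["qpos"].round(2))
E
```

```text
eef_pos: [415.7, -183.5, 199.8]
ft_force: [1.5, -0.5, 0.2]
width: 65.3
eef_pos: [419.0, -179.9, 201.0]
ft_force: [0.2, 0.2, 0.1]
width: 65.2
t25.5 pos [ 419.  -179.9  201. ] shift [ 2.63 -3.    0.17] rot [ 0.084 -0.165  0.013] w 65.2 F [0.2 0.2 0.1]
t25.5 pos [ 419.  -179.9  201. ] shift [ 1.51 -3.58  6.95] rot [ 0.084 -0.165  0.013] w 65.2 F [0.2 0.2 0.1]
[ 0.5  -0.14 -0.    2.4  -0.5   0.46  2.74]
```

```bash
python3 -m inch '[0.5,-1.5,1.5,0.04,-0.08,0, 1,-2.5,3,0.08,-0.16,0, 1.5,-3.6,4,0.084,-0.165,0.1, 1.5,-3.6,5,0.084,-0.165,0.15, 1.5,-3.6,5,0.084,-0.165,0.15]' 6.5| grep -E "pos|ft_force|wid"
python3 -m inch '[0,0,0,0,0,0,0,0,0,0,0,0]' | grep -E "pos|ft_force|wid"
python3 - <<'E'
from h import *
R,a=ballrot(0.2)
go(BALL+51*a,R);print(tool()[2]["qpos"].round(2))
E
```

```text
eef_pos: [463.0, -235.1, 211.8]
ft_force: [0.2, 0.2, 0.9]
width: 65.5
eef_pos: [462.6, -232.8, 211.4]
ft_force: [-0.3, -0.6, -0.3]
width: 65.3
t26.2 pos [ 462.6 -232.8  211.4] shift [5.17 2.68 4.68] rot [ 0.008 -0.021  0.097] w 65.3 F [-0.3 -0.6 -0.3]
[-0.39 -0.2   0.96  2.43 -0.6   0.26  2.92]
```

The arm ran into its joint limits (q4, q7). I'll back off and flip the gripper half a turn.

```bash
python3 -c "
from h import *
go([440,-80,200],down(1.85))"
```

```text
t26.2 pos [ 462.6 -232.8  211.4] shift [-0.82 15.4  -1.48] rot [-0.223  0.638 -0.083] w 65.3 F [-0.3 -0.6 -0.3]
```

```bash
python3 -m inch '[-0.2,4,0,0,0,0, -0.4,8,-0.5,-0.03,0.1,0, -0.6,12,-1,-0.08,0.23,-0.03, -0.8,15,-1.5,-0.12,0.36,-0.05, -0.8,15.4,-1.5,-0.17,0.49,-0.06]' | grep -E "pos|ft_force|wid"
python3 -c "
from h import *
go([440,-80,200],down(1.85));print(tool()[2]['qpos'].round(2))"
```

```text
eef_pos: [442.2, -97.6, 200.6]
ft_force: [0.5, 0.9, -0.0]
width: 65.1
t26.7 pos [442.2 -97.6 200.6] shift [-0.19  1.76 -0.04] rot [-0.099  0.324 -0.047] w 65.1 F [ 0.5  0.9 -0. ]
[ 0.13 -0.1   0.05  2.3  -0.07  0.61  2.03]
```

```bash
python3 -m inch '[0,0.5,0,-0.04,0.12,0, 0,1,0,-0.08,0.24,0, 0,1.5,0,-0.1,0.324,-0.047, 0,1.7,0,-0.1,0.324,-0.047]' | grep -E "pos|ft_force|wid"
for k in 1; do
python3 -m inch '[0,0,0,0,0,0.14, 0,0,0,0,0,0.28, 0,0,0,0,0,0.42, 0,0,0,0,0,0.56, 0,0,0,0,0,0.7]' >/dev/null
python3 -m inch '[0,0,0,0,0,0.14, 0,0,0,0,0,0.28, 0,0,0,0,0,0.42, 0,0,0,0,0,0.56, 0,0,0,0,0,0.7]' >/dev/null
python3 -m inch '[0,0,0,0,0,0.14, 0,0,0,0,0,0.28, 0,0,0,0,0,0.42, 0,0,0,0,0,0.56, 0,0,0,0,0,0.7]' >/dev/null
python3 -m inch '[0,0,0,0,0,0.14, 0,0,0,0,0,0.28, 0,0,0,0,0,0.42, 0,0,0,0,0,0.56, 0,0,0,0,0,0.7]' | grep -E "pos|ft_force|wid"
done
python3 - <<'E'
from h import *
R,a=ballrot(0.35+np.pi)
print(tool()[2]['qpos'].round(2))
go(BALL+51*a,R);go(BALL-4*a,R)
E
```

```text
eef_pos: [442.0, -79.7, 198.9]
ft_force: [-0.2, 0.4, 0.4]
width: 64.6
eef_pos: [438.8, -80.6, 199.1]
ft_force: [0.2, 0.9, -0.1]
width: 64.8
[-0.06  0.08  0.18  2.07 -0.02  0.99 -0.82]
t29.1 pos [438.8 -80.6 199.1] shift [-7.36 11.97  5.94] rot [-0.36   0.597  0.356] w 64.8 F [ 0.2  0.9 -0.1]
t29.1 pos [438.8 -80.6 199.1] shift [-4.74 14.31 10.17] rot [-0.36   0.597  0.356] w 64.8 F [ 0.2  0.9 -0.1]
```

```bash
python3 -m inch '[-1.2,2,1,-0.06,0.1,0.06, -2.4,4,2,-0.12,0.2,0.12, -3.6,6,3,-0.18,0.3,0.18, -5,8,4,-0.24,0.4,0.24, -6.2,10,5,-0.3,0.5,0.3]' 6.5| grep -E "pos|ft_force|wid"
python3 - <<'E'
from h import *
R,a=ballrot(0.35+np.pi)
print(tool()[2]['qpos'].round(2))
go(BALL+51*a,R)
E
```

```text
eef_pos: [447.2, -172.7, 156.3]
ft_force: [2.2, 2.1, -0.6]
width: 65.2
[ 0.26 -0.01  0.21  2.41 -0.64  0.36 -0.17]
t29.6 pos [ 447.2 -172.7  156.3] shift [-2.42  4.2   1.56] rot [-0.129  0.166  0.11 ] w 65.2 F [ 2.2  2.1 -0.6]
```

```bash
python3 - <<'E'
from h import *
R,a=ballrot(0.35+np.pi)
go(BALL+15*a,R)
E
python3 -m inch '[-0.6,1.4,1.2,-0.02,0.03,0.02, -1,2.6,2,-0.04,0.06,0.04, -1.2,4,2.5,-0.07,0.09,0.06, -1.2,4.8,3,-0.1,0.12,0.08, -1,5.2,3.6,-0.13,0.166,0.11]'| grep -E "pos|ft_force|wid"
python3 - <<'E'
from h import *
R,a=ballrot(0.35+np.pi)
print(tool()[2]['qpos'].round(2))
go(BALL+15*a,R)
E
```

```text
t29.6 pos [ 447.2 -172.7  156.3] shift [-1.85  4.69  5.08] rot [-0.129  0.166  0.11 ] w 65.2 F [ 2.2  2.1 -0.6]
eef_pos: [466.4, -228.3, 165.5]
ft_force: [-0.4, 1.1, -0.9]
width: 65.1
[ 0.3   0.03  0.3   2.44 -1.29  0.3   0.45]
t30.1 pos [ 466.4 -228.3  165.5] shift [-2.54 -1.55  4.57] rot [-0.013  0.048 -0.004] w 65.1 F [-0.4  1.1 -0.9]
```

The wrist is at its q4/q5 limits. I'll fit a kinematic model from the recorded states to find a reachable wrist branch.

```bash
cat > kin.py <<'E'
import numpy as np,itertools
from scipy.optimize import least_squares
from scipy.spatial.transform import Rotation as Ro
LO=np.array([-2.53,-.31,-1.57,.28,-1.29,.15,-2.92]);HI=np.array([2.53,2.02,1.55,2.44,4.43,1.84,2.92])
def fk(q,P,sg):
    h,L1,L2,Lw,off,e=P;s1,s3,s5,s7=sg
    A=Ro.from_euler('z',s1*q[0])*Ro.from_euler('y',q[1])
    p=np.array([0,0,h]);A=A*Ro.from_euler('z',s3*q[2]);p=p+A.apply([e,0,L1])
    A=A*Ro.from_euler('y',q[3])*Ro.from_euler('z',s5*q[4]);p=p+A.apply([0,0,0])
    p=p+(A.apply([0,0,L2]))
    A=A*Ro.from_euler('y',q[5]);p=p+A.apply([0,0,Lw])
    return p,A*Ro.from_euler('z',s7*q[6]+off)
D=[([-1.256,.4684,-.0116,1.6036,.006,1.0714,-.0563],(227.7,608.8,177)),([-.32,.34,-.02,2.07,.01,.73,1.87],(474.3,128,77.6)),([-.41,.58,-.01,1.69,.01,.87,1.78],(604.2,233.4,69.9)),
([.52,.11,-.48,2.05,.06,1.0,1.87],(431.9,-59.9,201.6)),([.5,-.14,0,2.4,-.5,.46,2.74],(419,-179.9,201)),([-.39,-.2,.96,2.43,-.6,.26,2.92],(462.6,-232.8,211.4)),
([.13,-.1,.05,2.3,-.07,.61,2.03],(442.2,-97.6,200.6)),([-.06,.08,.18,2.07,-.02,.99,-.82],(438.8,-80.6,199.1)),([.26,-.01,.21,2.41,-.64,.36,-.17],(447.2,-172.7,156.3)),([.3,.03,.3,2.44,-1.29,.3,.45],(466.4,-228.3,165.5))]
def fit():
    best=None
    for s3,s5 in itertools.product((1,-1),(1,-1)):
        f=least_squares(lambda P:np.concatenate([fk(q,[*P[:4],0,P[4]],(-1,s3,s5,1))[0]-p for q,p in D]),[350,520,475,300,0])
        if best is None or f.cost<best[0]:best=(f.cost,f.x,s3,s5,f.fun)
    return best
E
python3 - <<'E'
from kin import *
from h import tool
b=fit();print(b[0],b[1].round(1),b[2:4]);print(np.abs(b[4]).reshape(-1,3).round(0).tolist())
p,T,s=tool()
for s7 in(1,-1):
    M=fk(s["qpos"],[*b[1][:4],0,b[1][4]],(-1,b[2],b[3],s7))[1]
    print(s7,(M.inv()*T).as_rotvec().round(3))
E
```

```text
4637.599540049755 [292.1 487.8 457.  324.9  29. ] (-1, -1)
[[33.0, 7.0, 7.0], [6.0, 36.0, 0.0], [17.0, 26.0, 5.0], [25.0, 29.0, 1.0], [16.0, 21.0, 5.0], [13.0, 22.0, 5.0], [8.0, 29.0, 4.0], [9.0, 31.0, 3.0], [3.0, 21.0, 1.0], [2.0, 21.0, 4.0]]
1 [-0.    -0.     0.672]
-1 [ 0.    -0.     1.571]
```

```bash
cat > kin2.py <<'E'
from kin import *
def fk(q,P):
    h,L1,L2,Lw,e1,d1,e2,d2,e3,d3=P
    A=Ro.from_euler('z',-q[0]);p=np.array([0,0,h])+A.apply([0,d1,0])
    A=A*Ro.from_euler('y',q[1])*Ro.from_euler('z',-q[2]);p=p+A.apply([e1,d2,L1])
    A=A*Ro.from_euler('y',q[3])*Ro.from_euler('z',-q[4]);p=p+A.apply([e2,d3,L2])
    A=A*Ro.from_euler('y',q[5]);p=p+A.apply([e3,0,Lw])
    return p,A*Ro.from_euler('z',-q[6]+np.pi/2)
def fit2():
    x0=np.array([292,488,457,325,0,0,0,0,0,0.])
    return least_squares(lambda P:np.concatenate([np.concatenate([fk(q,P)[0]-p for q,p in D]),(P-x0)[4:]*.02]),x0)
E
python3 - <<'E'
from kin2 import *
f=fit2();print(f.cost,f.x.round(1));print(np.abs(f.fun[:30]).reshape(-1,3).round(1).tolist())
np.save("P.npy",f.x)
from h import *
import h
def ik(pt,R,q0):
    g=least_squares(lambda q:np.r_[(fk(q,f.x)[0]-pt)/10,(fk(q,f.x)[1].inv()*R).as_rotvec()*10],np.clip(q0,LO+.02,HI-.02),bounds=(LO,HI))
    return g
rng=np.random.default_rng(0)
for d in(-49,-4,30):
  for fl in(0,np.pi):
   for ph in(.4,0,-.4):
    R,a=ballrot(ph+fl);S=[]
    for i in range(25):
        g=ik(BALL+d*a,R,rng.uniform(LO,HI))
        if g.cost<.05:S.append(np.r_[np.min(np.minimum(g.x-LO,HI-g.x)),g.x])
    if S:
        S=np.array(S);S=S[np.argsort(-S[:,0])];print(d,round(fl),ph,len(S),S[0].round(2), S[-1].round(2))
    else:print(d,round(fl),ph,"none")
E
```

```text
31.607648417157236 [304.8 517.1 476.5 357.1   6.3 -26.1   0.9  -8.3   6.3   1.4]
[[0.4, 0.3, 0.5], [1.1, 2.8, 0.3], [0.8, 2.1, 0.5], [1.2, 1.6, 1.2], [2.2, 2.2, 0.7], [1.1, 0.2, 2.6], [1.4, 0.5, 1.0], [0.4, 0.2, 2.6], [2.7, 0.5, 1.7], [0.4, 0.7, 1.3]]
-49 0 0.4 12 [ 0.05  1.64  1.01 -1.4   2.39  2.05  0.66  0.71] [ 0.    0.76  0.39 -0.25  2.44  3.7   0.37 -1.31]
-49 0 0 10 [ 0.05  1.6   0.91 -1.32  2.39  2.11  0.56  0.2 ] [ 0.    0.76  0.39 -0.25  2.44  3.69  0.36 -1.71]
-49 0 -0.4 16 [ 0.04  1.54  0.78 -1.21  2.4   2.23  0.44 -0.4 ] [ 0.    0.75  0.39 -0.25  2.44  3.7   0.37 -2.11]
-49 3 0.4 17 [ 0.05  1.67  1.22 -1.52  2.39  2.    0.85 -2.28] [ 0.    1.48  0.69 -1.12  2.4   2.37  0.37 -2.92]
-49 3 0 17 [ 0.05  1.65  1.1  -1.45  2.39  2.03  0.74 -2.76] [ 0.    1.68  1.31 -1.57  2.39  2.    0.95 -2.62]
-49 3 -0.4 10 [ 0.05  1.57  0.83 -1.26  2.39  2.17  0.49  2.84] [ 0.    0.76  0.39 -0.25  2.44  3.7   0.37  1.03]
-4 0 0.4 17 [ 0.01  1.77  1.04 -1.56  2.43  1.89  0.71  0.86] [ 0.    1.63  0.58 -1.24  2.44  2.26  0.28  0.3 ]
-4 0 0 10 [ 0.    1.69  0.68 -1.33  2.44  2.08  0.36  0.12] 
[... 364 characters left out ...]
4  2.37  0.24  2.92]
-4 3 -0.4 6 [ 0.    1.63  0.59 -1.24  2.44  2.25  0.28  2.65] [ 0.    1.63  0.58 -1.24  2.44  2.26  0.28  2.64]
30 0 0.4 12 [ 0.    1.87  0.82 -1.57  2.44  1.72  0.5   0.92] [ 0.    1.87  0.82 -1.57  2.44  1.72  0.5   0.92]
30 0 0 8 [ 0.    1.87  0.82 -1.57  2.44  1.72  0.5   0.52] [ 0.    1.87  0.82 -1.57  2.44  1.72  0.5   0.52]
30 0 -0.4 9 [ 0.    1.87  0.82 -1.57  2.44  1.72  0.5   0.12] [ 0.    1.87  0.82 -1.57  2.44  1.72  0.5   0.12]
30 3 0.4 9 [ 0.    1.87  0.82 -1.57  2.44  1.72  0.5  -2.22] [ 0.    1.87  0.82 -1.57  2.44  1.72  0.5  -2.22]
30 3 0 5 [ 0.    1.87  0.82 -1.57  2.44  1.72  0.5  -2.62] [ 0.    1.87  0.82 -1.57  2.44  1.72  0.5  -2.62]
30 3 -0.4 none
```

The model fits to about 2 mm. The ball pose needs the wrist passed round the other way (q5 positive), so I'll search for a path in simulation.

```bash
cat > sim.py <<'E'
from kin2 import *
from h import *
from scipy.spatial.transform import Slerp
P=np.load("P.npy");l=LO+.01;u=HI-.01
def axis(t,az):
    t=np.deg2rad(t);az=np.deg2rad(az);return np.array([np.sin(t)*np.cos(az),np.sin(t)*np.sin(az),np.cos(t)])
def tl(a,phi):  # tool z=-a ; tool y: horizontal-ish, phi about a
    y=np.cross(a,[0,0,1.]);y/=np.linalg.norm(y)   # for a leaning -x: y = +y
    y=Ro.from_rotvec(a*phi).apply(y);return Ro.from_matrix(np.c_[np.cross(y,-a),y,-a])
def step(q,p,R):
    f=lambda x:np.r_[(fk(x,P)[0]-p)/10,(fk(x,P)[1].inv()*R).as_rotvec()*20,(x-q)*.05]
    g=least_squares(f,np.clip(q,l+1e-4,u-1e-4),bounds=(l,u),max_nfev=12)
    return g.x
def run(q,way,n=7):
    p,R=fk(q,P);M=9
    for (pt,Rt) in way:
        S=Slerp([0,1],Ro.concatenate([R,Rt]))
        for k in range(1,n+1):
            q=step(q,p+(pt-p)*k/n,S(k/n))
        p,R=np.array(pt,float),Rt
    pe,Re=fk(q,P);return q,np.linalg.norm(pe-p),(Re.inv()*R).magnitude()
E
cat > srch.py <<'E'
from sim import *
import sys,time
q0=tool()[2]["qpos"]
qd=np.array([.13,-.1,.05,2.3,-.07,.61,2.03])
home=(np.array([440,-80,200.]),down(1.85))
qs,e,_=run(qd,[home]);print("home",qs.round(2),e)
t0=time.time();res=[]
for az in(174,155,195):
 for t in(40,33):
  a=axis(t,az);R=tl(a,.2)
  for vaz in(90,130,230,270):
   for vt in(30,):
    for vp in((450,-120,180),(560,-60,160)):
      va=axis(vt,vaz)
      # via rotation: minimal rotation from down(1.85) taking -z to -va
      c=np.cross([0,0,1.],va);w=Ro.from_rotvec(c/np.linalg.norm(c)*np.deg2rad(vt))
      via=(np.array(vp,float),w*down(1.85))
      q,e,r=run(qs,[via,(BALL+8*a,R)]);
      if time.time()-t0>400:break
      q2,e2,r2=run(q,[(BALL-49*a,R)],5)
      res.append((e+100*r+e2+100*r2,az,t,vaz,vp,round(e,1),round(r,2),round(e2,1),round(r2,2),q2.round(2).tolist()))
res.sort(key=lambda x:x[0])
for x in res[:8]:print(x)
E
timeout 560 python3 srch.py
```

```text
home [ 0.08  0.09  0.02  2.06 -0.    0.99  1.96] 4.638909037302039e-05
(np.float64(0.004120132317681312), 174, 33, 130, (560, -60, 160), np.float64(0.0), 0.0, np.float64(0.0), 0.0, [1.41, 0.62, -1.09, 2.33, 1.83, 0.3, 0.47])
(np.float64(0.006909519167772826), 174, 33, 130, (450, -120, 180), np.float64(0.0), 0.0, np.float64(0.0), 0.0, [1.41, 0.62, -1.09, 2.33, 1.83, 0.3, 0.47])
(np.float64(0.02207130962701322), 155, 33, 130, (560, -60, 160), np.float64(0.0), 0.0, np.float64(0.0), 0.0, [0.9, 0.4, -0.64, 2.38, 2.08, 0.31, -0.32])
(np.float64(0.0377695877194486), 155, 33, 130, (450, -120, 180), np.float64(0.0), 0.0, np.float64(0.0), 0.0, [0.89, 0.4, -0.63, 2.38, 2.09, 0.31, -0.33])
(np.float64(0.274895546651798), 155, 33, 90, (560, -60, 160), np.float64(0.2), 0.0, np.float64(0.0), 0.0, [0.95, 0.41, -0.7, 2.38, 2.05, 0.33, -0.28])
(np.float64(0.27768220882444716), 155, 33, 90, (450, -120, 180), np.float64(0.2), 0.0, np.float64(0.0), 0.0, [0.95, 0.41, -0.7, 2.38, 2.05, 0.33, -0.28])
(np.float64(0.4865855156000477), 195, 33, 230, (450, -120, 180), np.float64(0.0), 0.0, np.float64(0.2), 0.0, [1.36, 0.56, -0.86, 2.23, -0.23, 0.16, 2.91])
(np.float64(0.48691420450048584), 195, 33, 230, (560, -60, 160), np.float64(0.0), 0.0, np.float64(0.2), 0.0, [1.36, 0.56, -0.86, 2.23, -0.23, 0.16, 2.91])
```

```bash
python3 -c "
from h import *
go([440,-80,200],down(-0.95))"
```

```text
t30.1 pos [ 466.4 -228.3  165.5] shift [  3.72 -14.02  -5.33] rot [ 0.336 -0.559 -0.368] w 65.1 F [-0.4  1.1 -0.9]
```

```bash
python3 -m inch '[1,-3,-1.5,0,0,0, 1.5,-7,-3,0.05,-0.1,-0.06, 2.5,-10,-4,0.12,-0.2,-0.12, 3.2,-13,-5,0.18,-0.3,-0.18, 3.7,-14,-5.3,0.24,-0.4,-0.26]' | grep -E "pos|ft_force"
python3 -m inch '[0,0,0,0.05,-0.08,-0.05, 0,0,0,0.096,-0.16,-0.1, 0,0,0,0.096,-0.16,-0.1]' | grep -E "pos|ori|ft_force"
python3 -c "
from h import *
go([440,-80,200],down(-0.95));print(tool()[2]['qpos'].round(2))"
```

```text
eef_pos: [455.9, -115.1, 185.2]
ft_force: [0.6, 1.5, 0.0]
eef_pos: [460.3, -115.1, 187.0]
orientation: [0.001, 0.959, 0.242, 0.148]
ft_force: [0.3, 0.1, 0.2]
t30.9 pos [ 460.3 -115.1  187. ] shift [ 0.29 -3.94 -1.57] rot [ 0.093 -0.282 -0.125] w 65.2 F [0.3 0.1 0.2]
[ 0.36  0.02 -0.07  2.21 -0.24  0.67 -0.62]
```

```bash
python3 -m inch '[0,-2,-0.8,0.04,-0.12,-0.05, 0.2,-3.9,-1.6,0.07,-0.22,-0.1, 0.3,-3.9,-1.6,0.093,-0.282,-0.125, 0.3,-3.9,-1.6,0.093,-0.282,-0.125]' | grep -E "pos|ft_force"
python3 -m inch '[0,0,0,0,0,-0.14, 0,0,0,0,0,-0.28, 0,0,0,0,0,-0.42, 0,0,0,0,0,-0.56, 0,0,0,0,0,-0.7]' >/dev/null
python3 -m inch '[0,0,0,0,0,-0.14, 0,0,0,0,0,-0.28, 0,0,0,0,0,-0.42, 0,0,0,0,0,-0.56, 0,0,0,0,0,-0.7]' >/dev/null
python3 -m inch '[0,0,0,0,0,-0.14, 0,0,0,0,0,-0.28, 0,0,0,0,0,-0.42, 0,0,0,0,0,-0.56, 0,0,0,0,0,-0.7]' >/dev/null
python3 -m inch '[0,0,0,0,0,-0.14, 0,0,0,0,0,-0.28, 0,0,0,0,0,-0.42, 0,0,0,0,0,-0.56, 0,0,0,0,0,-0.7]' | grep -E "pos|ft_force"
python3 - <<'E'
from sim import *
q=tool()[2]["qpos"];print(q.round(2))
va=axis(30,130);c=np.cross([0,0,1.],va);w=Ro.from_rotvec(c/np.linalg.norm(c)*np.deg2rad(30))
go([450,-120,180],w*down(1.85))
a=axis(33,174)
q1,e,r=run(q,[([450,-120,180],w*down(1.85))]);print(q1.round(2),e)
for phi in(.2,.35,.45):
  q2,e,r=run(q1,[(BALL+8*a,tl(a,phi))]);q3,e3,r3=run(q2,[(BALL-49*a,tl(a,phi))]);q4,e4,r4=run(q3,[(BALL-49*a,tl(a,-.45))])
  print(phi,q2.round(2),q3.round(2),q4.round(2),np.round([e,r,e3,r3,e4,r4],2))
E
```

```text
eef_pos: [438.5, -78.8, 198.6]
ft_force: [-0.1, 0.2, 0.4]
eef_pos: [436.1, -80.8, 198.2]
ft_force: [0.3, -0.3, -0.6]
[ 0.43  0.11 -0.34  2.04  0.04  1.    1.92]
t33.3 pos [436.1 -80.8 198.2] shift [-0.25 -4.16  1.81] rot [ 0.481 -0.214  0.002] w 65.2 F [ 0.3 -0.3 -0.6]
[ 0.29  0.01 -0.44  2.33  0.77  0.66  1.11] 0.0003997548637331844
0.2 [ 1.55  0.42 -1.15  2.36  1.21  0.16  1.04] [ 1.42  0.62 -1.1   2.33  1.82  0.31  0.48] [ 1.5   0.73 -1.23  2.33  1.77  0.44 -0.06] [0. 0. 0. 0. 0. 0.]
0.35 [ 1.55  0.42 -1.15  2.36  1.21  0.16  1.18] [ 1.42  0.62 -1.1   2.33  1.82  0.31  0.63] [ 1.52  0.76 -1.25  2.33  1.77  0.46 -0.05] [0. 0. 0. 0. 0. 0.]
0.45 [ 1.55  0.42 -1.15  2.36  1.21  0.16  1.28] [ 1.42  0.62 -1.1   2.33  1.82  0.31  0.73] [ 1.53  0.78 -1.27  2.33  1.77  0.48 -0.04] [0. 0. 0. 0. 0. 0.]
```

```bash
python3 -m inch '[0,-1,0.4,0.12,-0.05,0, -0.1,-2,0.9,0.24,-0.1,0, -0.2,-3,1.4,0.36,-0.16,0, -0.25,-4.2,1.8,0.48,-0.214,0, -0.25,-4.2,1.8,0.48,-0.214,0]' | grep -E "pos|ft_force"
python3 - <<'E'
from sim import *
q=tool()[2]["qpos"];print(q.round(2))
a=axis(33,174);go(BALL+8*a,tl(a,.35))
q2,e,r=run(q,[(BALL+8*a,tl(a,.35))]);print(q2.round(2),e,r)
E
```

```text
eef_pos: [447.6, -120.2, 178.8]
ft_force: [-0.1, 0.3, -0.3]
[ 0.27  0.01 -0.43  2.34  0.77  0.67  1.11]
t33.8 pos [ 447.6 -120.2  178.8] shift [ 2.03 -6.24 11.14] rot [-0.255 -0.308  0.138] w 65.3 F [-0.1  0.3 -0.3]
[ 1.55  0.42 -1.15  2.36  1.21  0.16  1.18] 0.0014935510937945278 2.3145678069693177e-05
```

```bash
python3 -m inch '[0.25,-0.8,1.4,-0.03,-0.04,0.02, 0.5,-1.6,2.8,-0.06,-0.08,0.035, 0.75,-2.4,4.2,-0.1,-0.12,0.05, 1,-3.1,5.6,-0.13,-0.155,0.07, 1.25,-3.9,7,-0.16,-0.19,0.085]' 6.5| grep -E "pos|ft_force"
python3 - <<'E'
from sim import *
q=tool()[2]["qpos"];print(q.round(2))
a=axis(33,174);go(BALL+8*a,tl(a,.35))
q2,e,r=run(q,[(BALL+8*a,tl(a,.35))]);print(q2.round(2),e,r)
E
```

```text
eef_pos: [467.5, -184.3, 135.7]
ft_force: [-0.1, 0.3, 0.1]
[ 0.55  0.07 -0.28  2.41  0.44  0.17  1.68]
t34.3 pos [ 467.5 -184.3  135.7] shift [ 1.5  -3.    3.66] rot [-0.097 -0.118  0.049] w 64.9 F [-0.1  0.3  0.1]
[ 1.55  0.42 -1.15  2.36  1.21  0.16  1.18] 0.0003936943954163501 6.185909448480408e-06
```

```bash
python3 -m inch '[0.3,-0.6,0.75,-0.02,-0.024,0.01, 0.6,-1.2,1.5,-0.04,-0.048,0.02, 0.9,-1.8,2.2,-0.06,-0.072,0.03, 1.2,-2.4,2.95,-0.08,-0.096,0.04, 1.5,-3,3.66,-0.097,-0.118,0.049]' | grep -E "pos|ft_force"
python3 -m inch '[0,0,0,0,0,0,0,0,0,0,0,0,0,0,0,0,0,0,0,0,0,0,0,0]' | grep -E "pos|ft_force"
python3 - <<'E'
from sim import *
q=tool()[2]["qpos"];print(q.round(2))
a=axis(33,174);go(BALL+8*a,tl(a,.35))
q2,e,r=run(q,[(BALL+8*a,tl(a,.35))]);print(q2.round(2),e,r)
E
```

```text
eef_pos: [470.6, -213.0, 101.9]
ft_force: [-0.5, 0.4, -2.2]
eef_pos: [473.2, -212.2, 102.3]
ft_force: [-0.2, -0.0, -0.8]
[ 1.43  0.37 -1.06  2.36  1.12  0.17  1.24]
t35.2 pos [ 473.2 -212.2  102.3] shift [-0.18 -1.25 -0.12] rot [-0.006 -0.047  0.022] w 65.2 F [-0.2 -0.  -0.8]
[ 1.55  0.42 -1.15  2.36  1.21  0.16  1.18] 0.00012047306977241813 2.0745631766801533e-06
```

```bash
python3 -m inch '[-0.1,-0.6,-0.1,0,-0.02,0.01, -0.18,-1.25,-0.12,-0.006,-0.047,0.022, -0.18,-1.25,-0.12,-0.006,-0.047,0.022]' | grep -E "pos|ft_force"
cat > d.py <<'E'
import sys
from h import *
c=cams.capture("scene");np.save(sys.argv[1]+".npy",c["pixels"]);t=cams.capture("top");np.save(sys.argv[1]+"t.npy",t["pixels"])
E
python3 d.py A
python3 -m inch '[0,0,0,0,0,0,0,0,0,0,0,0,0,0,0,0,0,0]' 8.5 | grep -E "pos|ft_force|wid"
python3 d.py B
python3 - <<'E'
from sim import *
c=cams.capture("scene")
for n,f in(("scene",""),("top","t")):
  A=np.load(f"A{f}.npy").astype(int);B=np.load(f"B{f}.npy").astype(int)
  m=(np.abs(A-B).max(2)>25).astype(np.uint8)
  k,l,st,ce=cv2.connectedComponentsWithStats(cv2.morphologyEx(m,cv2.MORPH_CLOSE,np.ones((3,3))))
  print(n,[(s.tolist()) for s in st[1:] if s[4]>12])
p,T,s=tool();print(p,s["width"]);a=-T.apply([0,0,1])
for nm,off in(("tool",30*a),("world",np.array([0,0,30])),("none",np.zeros(3))):
  print(nm,[w2px(c,p+off+T.apply([0,k,0]))[0].round(1).tolist() for k in(33,43,-33,-43)])
print(w2px(c,BALL))
if 1:
  A=np.load("A.npy").astype(int);B=np.load("B.npy").astype(int)
  m=(np.abs(A-B).max(2)>25)
  x=w2px(c,p+15*a)[0].astype(int);print(x)
  for y in range(x[1]-26,x[1]+26):print(y,"".join("#" if v else "." for v in m[y,x[0]-36:x[0]+36]))
E
```

```text
eef_pos: [476.6, -224.4, 106.2]
ft_force: [-0.4, -0.1, -0.5]
eef_pos: [476.5, -224.9, 106.4]
ft_force: [0.2, -0.5, 0.9]
width: 84.8
scene [[203, 224, 4, 7, 18], [211, 228, 7, 9, 37], [257, 253, 21, 15, 67], [105, 372, 7, 10, 18], [100, 385, 6, 11, 23]]
top [[368, 255, 14, 31, 231], [327, 262, 13, 25, 199], [384, 269, 10, 13, 45], [313, 280, 11, 8, 42], [376, 286, 7, 35, 71], [401, 286, 5, 9, 16], [367, 293, 6, 6, 18], [336, 296, 9, 4, 25], [347, 303, 21, 9, 49], [341, 312, 9, 13, 34], [378, 340, 13, 32, 120], [368, 367, 5, 7, 13], [400, 375, 6, 11, 33], [337, 399, 13, 21, 38], [405, 404, 6, 16, 26]]
[ 476.37739858 -225.23926812  106.30591965] 84.7082891811779
tool [[253.9, 254.1], [251.4, 252.7], [271.5, 263.8], [274.3, 265.3]]
world [[260.8, 250.6], [258.3, 249.2], [278.8, 260.1], [281.6, 261.6]]
none [[261.5, 261.5], [258.9, 260.0], [279.1, 271.3], [282.0, 272.9]]
[[271.83890808 267.61352462]]
[266 262]
236 ........................................................................
237 ........................................................................
238 .......................
[... 3122 characters left out ...]
.......
279 ........................................................................
280 ........................................................................
281 .................................................##.....................
282 ........................................................................
283 ........................................................................
284 ........................................................................
285 .......................................................####.............
286 .........................................................#..............
287 ........................................................................
```

The changed region's tip, at scene (272,267), matches the offset being along the tool axis. Advancing onto the ball.

```bash
python3 -m inch '[0,0,0,0,0,0,0,0,0.8,0,0,0,0,0,1.6,0,0,0,0,0,2.4,0,0,0]' 7 | grep -E "pos|ft_force|wid"
python3 -m inch '[0,0,0.7,0,0,0, 0,0,1.4,0,0,0, 0,0,2.1,0,0,0]' | grep -E "pos|ft_force|wid"
python3 -m inch '[0,0,0.5,0,0,0, 0,0,1.0,0,0,0, 0,0,1.0,0,0,0]' | grep -E "pos|ft_force|wid"
python3 - <<'E'
from sim import *
q=tool()[2]["qpos"];print(q.round(2))
a=axis(33,174);go(BALL-47*a,tl(a,.35))
E
```

```text
eef_pos: [489.4, -227.0, 85.9]
ft_force: [0.8, -0.1, 0.5]
width: 70.1
eef_pos: [500.9, -228.0, 68.3]
ft_force: [0.3, -0.0, -0.2]
width: 69.8
eef_pos: [506.2, -228.3, 59.7]
ft_force: [-0.2, -0.7, 1.0]
width: 69.9
[ 1.42  0.62 -1.07  2.32  1.84  0.29  0.63]
t37.0 pos [ 506.2 -228.3   59.7] shift [-0.1   0.13 -0.07] rot [ 0.001  0.    -0.005] w 69.9 F [-0.2 -0.7  1. ]
```

```bash
python3 -m inch '[-0.1,0.1,0,0,0,0,-0.1,0.1,0,0,0,0,-0.1,0.1,0,0,0,0,-0.1,0.1,0,0,0,0]' 4.4 10 | grep -E "pos|force|wid"
python3 -m inch '[0,0,0,0,0,0,0,0,0,0,0,0,0,0,0,0,0,0]' 2 10 | grep -E "pos|force|wid"
```

```text
eef_pos: [506.7, -227.4, 60.7]
ft_force: [-1.3, 0.7, 0.1]
width: 44.0
grip_force: 0.0
eef_pos: [506.5, -225.6, 60.3]
ft_force: [-2.6, 4.1, 2.4]
width: 37.1
grip_force: 10.0
```

```bash
python3 -m inch '[0,0.15,0,0,0,0,0,0.15,0,0,0,0]' 2 40 | grep -E "ft_force|wid|grip"
cat > turn.py <<'E'
from sim import *
import sys
ak=axis(40,174)
p,T,s=tool();a=-T.apply([0,0,1]);B=p+48*a
print("t",s["time"],p.round(1),B.round(1),s["width"],s["ft_force"].round(1),s["ft_torque"].round(2),s["qpos"].round(2))
q=s["qpos"]
for d in map(float,sys.argv[1:]):
    k=Ro.from_rotvec(-d*ak);pn=B+k.apply(p-B);Rn=k*T
    print(d,(T.inv().apply(pn-p)/10).round(2),(T.inv()*Rn).as_rotvec().round(3),end=" ")
    q,e,r=run(q,[(pn,Rn)],3);print(q.round(2),round(e,1),round(r,3))
E
python3 turn.py .14 .28 .42 .56 .7 .8
```

```text
ft_force: [-4.5, 2.9, 3.4]
width: 36.1
grip_force: 40.0
t 37.95 [ 506.5 -225.6   60.2] [ 480.5 -222.9  100.5] 36.14564587257748 [-4.5  2.9  3.4] [0.59 0.76 0.39] [ 1.41  0.62 -1.07  2.33  1.84  0.29  0.62]
0.14 [-0.03  0.07 -0.  ] [-0.016 -0.006  0.139] [ 1.44  0.62 -1.11  2.33  1.79  0.29  0.54] 0.0 0.0
0.28 [-0.08  0.14 -0.  ] [-0.032 -0.012  0.278] [ 1.46  0.65 -1.13  2.32  1.76  0.29  0.45] 0.0 0.0
0.42 [-0.13  0.21 -0.01] [-0.048 -0.018  0.417] [ 1.49  0.67 -1.15  2.32  1.73  0.29  0.36] 0.0 0.0
0.56 [-0.19  0.26 -0.01] [-0.064 -0.023  0.556] [ 1.52  0.7  -1.18  2.32  1.72  0.3   0.25] 0.0 0.0
0.7 [-0.26  0.31 -0.02] [-0.08  -0.029  0.695] [ 1.55  0.73 -1.2   2.32  1.72  0.31  0.14] 0.0 0.0
0.8 [-0.31  0.33 -0.02] [-0.092 -0.033  0.794] [ 1.57  0.76 -1.22  2.32  1.73  0.32  0.05] 0.0 0.0
```

```bash
python3 -m inch '[-0.03,0.07,0,-0.016,-0.006,0.139, -0.08,0.14,0,-0.032,-0.012,0.278, -0.13,0.21,0,-0.048,-0.018,0.417, -0.19,0.26,0,-0.064,-0.023,0.556, -0.26,0.31,0,-0.08,-0.029,0.695]' | grep -E "pos|force|wid"
python3 -m inch '[0,0,0,0,0,0,0,0,0,0,0,0]' | grep -E "pos|force|wid"
python3 d.py C
python3 turn.py -.75
cat > plun.py <<'E'
from h import *
t=cams.capture("top");b=[552,-104];u=np.array([.105,.9945,0]);v=np.array([-u[1],u[0],0])
G=cv2.cvtColor(t["pixels"],cv2.COLOR_RGB2GRAY).astype(np.float32)
for z,k in((70,-1),(70,-2),(52,-6),(52,0),(52,6)):
      q=np.array([w2px(t,np.array([b[0],b[1],z])+u*d+v*k)[0] for d in range(-80,77,4)],np.float32)
      print(k,*cv2.remap(G,q[:,0].reshape(1,-1),q[:,1].reshape(1,-1),cv2.INTER_LINEAR)[0].astype(int))
E
python3 plun.py
```

```text
eef_pos: [508.0, -221.9, 61.2]
ft_force: [-3.9, 3.8, 3.6]
width: 36.5
grip_force: 40.0
eef_pos: [508.0, -221.8, 61.1]
ft_force: [-6.0, 3.6, 6.0]
width: 36.2
grip_force: 40.0
t 38.75 [ 508.  -221.8   61.1] [ 480.5 -222.8  100.5] 35.99745826477833 [-5.3  2.9  5.8] [0.69 0.72 0.45] [ 1.55  0.75 -1.19  2.31  1.74  0.31  0.14]
-0.75 [-0.01 -0.43 -0.02] [ 0.086  0.031 -0.744] [ 1.4   0.6  -1.07  2.34  1.85  0.29  0.63] 0.0 0.0
-1 233 243 237 234 238 231 248 250 250 249 177 76 77 230 249 249 249 249 253 200 79 96 242 253 253 253 253 253 192 73 102 240 252 252 253 236 156 156 243 245
-2 207 231 226 227 227 232 248 250 250 249 195 87 85 235 249 249 249 249 253 207 87 103 245 253 253 253 253 253 187 77 94 235 252 252 253 237 155 154 244 244
-6 167 170 188 178 216 241 250 250 250 249 205 119 191 248 249 249 249 252 253 221 118 177 251 253 253 253 253 253 231 112 114 232 252 252 253 243 167 130 244 242
0 238 238 237 237 235 242 250 250 249 249 163 68 150 245 249 249 249 250 252 207 81 151 252 253 253 253 253 253 221 101 147 249 252 252 253 246 166 144 227 245
6 155 156 160 163 166 224 248 249 249 246 245 247 247 247 244 242 247 251 250 248 246 253 249 244 239 241 251 247 238 236 240 247 242 233 231 223 132 135 241 245
```

The bar's holes moved about +4 mm toward the stop, so the knob works. Regrip for the second stroke.

```bash
python3 -m inch '[0,0,0,0,0,0,0,0,0,0,0,0,0,0,0,0,0,0]' 6.5 | grep -E "pos|ft_force|wid"
python3 -m inch '[0,-0.09,0,0.016,0.006,-0.149, 0,-0.18,0,0.032,0.012,-0.298, 0,-0.26,0,0.05,0.018,-0.446, 0,-0.35,0,0.067,0.024,-0.595, 0,-0.43,0,0.086,0.031,-0.744]' | grep -E "pos|ft_force|wid"
python3 -m inch '[0,0,0,0,0,0,0,0,0,0,0,0]' 4.4 | grep -E "pos|ft_force|wid"
python3 -m inch '[0,0,0,0,0,0,0,0,0,0,0,0,0,0,0,0,0,0]' 2 40 | grep -E "pos|force|wid"
python3 turn.py .14 .28 .42 .56 .7 .8
```

```text
eef_pos: [508.2, -223.3, 60.9]
ft_force: [0.0, 0.7, -0.6]
width: 58.0
eef_pos: [506.9, -227.0, 60.1]
ft_force: [0.1, -0.3, -1.1]
width: 65.0
eef_pos: [506.8, -226.3, 60.0]
ft_force: [-0.2, -0.5, -0.0]
width: 51.3
eef_pos: [506.5, -226.0, 59.7]
ft_force: [0.7, -0.2, -0.4]
width: 36.1
grip_force: 40.0
t 40.1 [ 506.5 -226.    59.7] [ 480.5 -223.    99.9] 36.13661273393014 [ 0.7 -0.2 -0.4] [0.21 0.55 0.05] [ 1.41  0.62 -1.07  2.33  1.86  0.3   0.65]
0.14 [-0.03  0.07 -0.  ] [-0.016 -0.006  0.139] [ 1.43  0.62 -1.1   2.33  1.8   0.3   0.57] 0.0 0.0
0.28 [-0.08  0.14 -0.  ] [-0.032 -0.012  0.278] [ 1.46  0.65 -1.12  2.32  1.77  0.3   0.48] 0.0 0.0
0.42 [-0.13  0.21 -0.01] [-0.048 -0.018  0.417] [ 1.48  0.67 -1.15  2.32  1.74  0.3   0.39] 0.0 0.0
0.56 [-0.19  0.26 -0.01] [-0.064 -0.023  0.556] [ 1.51  0.7  -1.17  2.32  1.73  0.3   0.29] 0.0 0.0
0.7 [-0.26  0.31 -0.02] [-0.08  -0.029  0.695] [ 1.54  0.73 -1.2   2.32  1.72  0.31  0.18] 0.0 0.0
0.8 [-0.31  0.33 -0.02] [-0.092 -0.033  0.794] [ 1.56  0.75 -1.22  2.32  1.73  0.32  0.1 ] 0.0 0.0
```

```bash
python3 -m inch '[-0.03,0.07,0,-0.016,-0.006,0.139, -0.08,0.14,0,-0.032,-0.012,0.278, -0.13,0.21,0,-0.048,-0.018,0.417, -0.19,0.26,0,-0.064,-0.023,0.556, -0.21,0.28,0,-0.069,-0.025,0.6]' | grep -E "pos|force|wid"
python3 -m inch '[0,0,0,0,0,0,0,0,0,0,0,0]' | grep -E "pos|ft_force|wid"
python3 plun.py | head -2
python3 turn.py .07 .14 .2 .26
```

```text
eef_pos: [507.2, -222.3, 60.0]
ft_force: [-2.6, 1.1, -0.4]
width: 36.8
grip_force: 40.0
eef_pos: [507.2, -222.3, 60.0]
ft_force: [-1.0, 2.2, -0.4]
width: 36.4
-1 233 243 237 233 241 249 236 228 248 250 249 249 197 80 76 211 249 249 253 253 253 222 82 96 237 253 253 253 253 253 207 75 105 248 252 252 253 249 244 245
-2 207 231 225 226 232 238 225 225 248 249 249 249 206 87 86 221 249 249 253 253 253 219 83 92 238 253 253 253 253 253 207 74 95 245 252 252 253 250 244 244
t 40.85 [ 507.2 -222.3   60. ] [ 480.2 -222.6   99.7] 36.243895289989545 [-2.7  1.8 -1.4] [-0.26  1.26  0.85] [ 1.52  0.73 -1.17  2.31  1.74  0.31  0.26]
0.07 [-0.02  0.04 -0.  ] [-0.008 -0.003  0.069] [ 1.54  0.73 -1.2   2.32  1.72  0.31  0.2 ] 0.0 0.0
0.14 [-0.03  0.08 -0.  ] [-0.016 -0.006  0.139] [ 1.55  0.74 -1.21  2.32  1.73  0.32  0.15] 0.0 0.0
0.2 [-0.05  0.11 -0.  ] [-0.023 -0.008  0.198] [ 1.56  0.76 -1.22  2.32  1.73  0.33  0.1 ] 0.0 0.0
0.26 [-0.07  0.14 -0.  ] [-0.03  -0.011  0.258] [ 1.58  0.77 -1.23  2.32  1.73  0.33  0.04] 0.0 0.0
```

```bash
python3 -m inch '[-0.02,0.04,0,-0.008,-0.003,0.069, -0.03,0.08,0,-0.016,-0.006,0.139, -0.03,0.08,0,-0.016,-0.006,0.139]' | grep -E "pos|force|wid"
python3 plun.py | head -1
python3 turn.py .07 .14
```

```text
eef_pos: [508.1, -221.9, 60.7]
ft_force: [-2.7, 2.1, 3.0]
width: 36.1
grip_force: 40.0
-1 233 243 238 233 241 249 236 228 249 250 250 249 198 80 77 212 249 249 253 253 253 222 82 98 237 253 253 253 253 253 207 76 106 249 252 252 253 249 244 245
t 41.2 [ 508.1 -221.8   60.7] [ 480.7 -222.7  100.1] 36.34720703047131 [-4.   1.5  3.4] [-0.11  0.86  0.54] [ 1.55  0.76 -1.2   2.31  1.74  0.32  0.15]
0.07 [-0.02  0.04 -0.  ] [-0.008 -0.003  0.069] [ 1.57  0.76 -1.22  2.32  1.73  0.33  0.09] 0.0 0.0
0.14 [-0.03  0.07 -0.  ] [-0.016 -0.006  0.139] [ 1.58  0.78 -1.24  2.32  1.74  0.34  0.02] 0.0 0.0
```

The bar no longer moves and the gap to the stop has closed, so the knob is at its end. Release and retreat.

```bash
python3 -m inch '[0,0,0,0,0,0,0,0,0,0,0,0,0,0,0,0,0,0,0,0,0,0,0,0]' 7 | grep -E "pos|ft_force|wid"
python3 -m inch '[0,0,-1,0,0,0,0,0,-2,0,0,0,0,0,-3,0,0,0,0,0,-4,0,0,0,0,0,-5,0,0,0]' | grep -E "pos|ft_force|wid"
python3 - <<'E'
from sim import *
p,T,s=tool();a=-T.apply([0,0,1]);print(p,a,s["qpos"].round(2),((p+48*a-BALL)@a).round(1))
go([450,-150,180],T);q,e,r=run(s["qpos"],[([450,-150,180],T)]);print(q.round(2),e,r)
E
python3 plun.py|head -1
```

```text
eef_pos: [508.3, -222.5, 60.7]
ft_force: [0.0, 0.0, 0.5]
width: 66.4
eef_pos: [479.3, -223.2, 102.0]
ft_force: [0.1, 0.3, -0.0]
width: 69.7
[ 479.30253282 -223.2145567   102.01834625] [-0.5712499  -0.01710911  0.82059785] [ 1.71  0.65 -1.31  2.34  1.35  0.27  0.51] 50.6
t42.1 pos [ 479.3 -223.2  102. ] shift [ 1.26  7.63 -7.95] rot [0. 0. 0.] w 69.7 F [ 0.1  0.3 -0. ]
[ 2.13 -0.01 -1.56  2.4  -1.01  0.41  2.6 ] 4.578142555324151 0.014706203873557025
-1 229 241 234 230 239 247 233 225 246 248 248 247 192 78 75 210 247 247 252 252 252 219 80 94 236 252 252 252 252 252 205 74 103 247 251 251 252 247 241 242
```

```bash
python3 -m inch '[0,0,-0.5,0,0,0,0,0,-0.5,0,0,0]' | grep -E "pos|ft_force"; python3 -c "
from rig import r
print(r.job_done())"
```

```text
eef_pos: [476.7, -223.4, 105.9]
ft_force: [-0.8, -0.8, -0.1]
the job is handed in; nothing more can be done
None
```

The job is handed in at about 42 s: the bar was rolled until the three holes were on top, laid in the saddles, and the knob turned until the bar rested against the stop and stopped moving; I had no direct reading of the knob angle.

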